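# Refill the tilted blade-case dispenser

## Robot

A 7-joint arm with a two-finger parallel gripper is mounted at the origin on the work surface. World frame = base frame: x ahead of the robot, y to its left, z up, the work surface at z = 0. Lengths are in m, angles in rad, forces in N, time in s.
With the tool pointing down it reaches from about 0.4 to 0.9 m from the base axis. Payload 5.5 kg.
Tool frame: the origin (TCP) lies between the finger pads; the fingertips stand 22 mm ahead of it and the grasp point (between the pads) lies 3 mm ahead of it; z points along the fingers, y is the line along which they close (so a half turn about z gives the same grasp; the last joint's range is limited). The gripper opens to 92 mm and grips with 3 to 60 N. Pads are 19 mm wide; open, the fingers measure 130 mm over their backs; the gripper's body (75 mm by 190 mm) begins 47 mm behind the grasp point.
Start: joints at [-1.077, 0.501, -0.427, 1.55, 0.221, 1.138, -0.21], TCP at [0.149, 0.633, 0.214] pointing down, gripper open.
Joint ranges: [-2.88, 2.88], [-0.31, 2.03], [-1.54, 1.56], [0.2, 2.42], [-1.41, 4.55], [0.19, 2.02], [-2.57, 2.57]. Speed limits (rad/s): [2.57, 2.57, 3.14, 3.14, 3.14, 3.14, 3.14].

## Interface

Orientations are given as a unit quaternion [x, y, z, w].
In Python, from rig import manip gives the robot as it stands.
- The arm moves only by the tool arm_command, never from a script. Its arguments are lists of equal length, an entry for each row: "linear": the shift along the tool's x, y, z in mm, a list of three; "turn": the turn about the tool's z in degrees; "jaw": the gripper command: -1 is shut, 1 is fully open, values between are in proportion. In form: {"linear": [[x, y, z], ...], "turn": [turn, ...], "jaw": [jaw, ...]}. A call has 1 to 5 rows; each row is the pose to reach, as a shift and turn from the pose commanded when the call began, along the tool's axes at that moment; what a row does not reach only later rows make up. A row lasts 1/12 s, in which the tool goes at most 41.7 mm and 7.16 degrees, less where a joint would pass 70% of its speed; a pose out of reach is approached as far as the arm can. A call with a gripper value outside its range is refused whole. The fingers move at their own pace and stop on an object; the grip force is fixed at half the most. Time passes only in rows, so rows that repeat a pose let the fingers close. It gives the time, the measured TCP pose, the force, the opening and the grip force at its end, in the units of the state.
- manip.read_state(): the state, without advancing time (a new reading comes with each control period).
- manip.capture(name): name is "side" or "top" or "wrist"; returns (picture, depth): 384x512x3 uint8, blue, green, red; 384x512 float32, m along the optical axis (not along the pixel's ray), 0 where there is no reading.
- manip.camera_params(name): a dict with "fovy" (degrees; the focal length in pixels is half the picture's height over the tangent of half this angle, whatever the lens; pixels are square), "cx", "cy" (the principal point, pixels), "rvec" (rotation vector, rad) and "tvec" (3), from world to camera coordinates, as OpenCV has them; the wrist camera has in their place "tool_from_camera" (4x4, takes a point from camera to tool coordinates, whose origin is the TCP and whose axes are the flange's). Camera axes: x right, y down, z forward; pixel columns grow to the right and rows downward; lengths in m; the calibration is good to about 2 mm. A picture is of the moment at which its call begins: read the wrist's pose just before it. camera_params takes no time and is no camera call.
- manip.sign_off(): hands the job in; it is judged then, once.
The state is a dict: "t": time; "joints": joint angles; "dq": joint speeds; "joint_torque": joint torques, N m; "tool_pos": TCP position; "tool_rot": TCP orientation; "force": force on the tool from outside, world axes, zero at the start; "ft_torque": the same for the moment, N m; "grip_width": finger opening in m; "grasp_force": force on a finger pad.
Only numpy, scipy, OpenCV 4.12 (cv2) and the standard library are available. Lean on these libraries where they do the work, as an engineer would, in place of code of your own. Each camera call takes 0.05 s, during which the arm holds its last target. There are 200 camera calls.

## Task

Refill the spare-blade dispenser: take the two blade cases out of the slotted wooden rack and slide them, one after the other, into the top of its tilted lane and past the sprung catch, both lying the same way: clear lid uppermost, hang tab up the lane. Push them home, end to end down to the bottom stop with the last one flush with the mouth. The lane's slope is clamped a little differently each day, so feel for it; do not shove the stand along, and leave the rotary cutter, the thread and the jar where they are.

Things in the scene. Friction and masses are not known exactly. Their poses are not given: they have to be found in the camera images.
- case1_center (a point): blade case to load, about 36 g: grey back plate 50 wide x 70 long x 4 mm thick, edges bevelled 0.6 mm; in front a raised clear lid 6 mm high (10 mm over all), 38 mm wide, steel blade inside. It stands in the rack, hang tab up, perhaps leaning a few degrees, lid towards either end of the rack. Point at mid length, width and thickness. Axes: z from leading end to hang tab, x out of the lid, y across.
- case2_center (a point): the other blade case to load, same as case1, same point and axes. It stands in the rack's other slot, hang tab up, its lid facing the other way from case1's. Shape along the length, from the leading (lower) end: lid slopes up from 2 to 13 mm, is flat from 13 to 47, slopes down to 58 mm; from 58 to 70 mm the bare tab with a dark slot.
- case1_tab (a point): middle of the hang-tab end of case1: 35 mm along the case's z from case1_center
- case2_tab (a point): middle of the hang-tab end of case2: 35 mm along the case's z from case2_center
- dispenser_stop (a point): foot of the stop at the low end of the dispenser's lane: on the lane's floor, mid width, where the lane hinges. Axes are the stand's: x level, towards the low end, y across, z up. From here the lane rises towards minus x to its mouth, 141.5 mm away along the floor, at 46 to 54 degrees from level; the clamped slope is not reported. Full: case centres 35 and 105 mm up the lane, 5 mm off its floor.
- dispenser: grey steel stand, loose, 1.5 kg, base 165 x 90 mm; point: underside, 48 mm behind and 50 mm below the stop; same axes. Lane: aluminium channel, floor 2.5 mm thick, 52 mm wide between walls 8 mm high. The first 10 mm from the mouth are bare floor, an apron without walls; then lips 6.5 mm wide along both walls to 69 mm, 5.7 mm clear under them. Ends square, no lead-in. Free space ahead of and below the mouth.
- catch (a joint): sprung plunger (m, 0 at rest) on the lane's middle line, 14 mm from the mouth, in a bridge 10 to 18 mm from it with underside 13.5 mm above the lane's floor, all within 32 mm of it. Nose 7.5 mm above the floor at rest, radius 4 mm; a lid lifts it 2.5 mm. Pushing a lid under takes up to 12 N along the lane; it holds the case until the lid is past; then the case slides down by its weight.
- rack: fixed slotted wooden rack, 95 (x) x 150 (y) x 34 mm high; point at the centre of its underside. Two slots 53 (x) by 11.5 mm (y), 26 mm deep, at y = -34 and +34 mm; in each a case stands on its leading end, 8 mm above the table, its width along the rack's x and its top 78 mm above the table.
- cutter_center (a point): bystander: loose yellow and black rotary cutter lying on the mat, about 180 mm long, 27 mm high; point in its handle. Leave it alone.
- thread_center (a point): bystander: spool of thread standing on end, 42 mm across, 60 mm high; point at its centre. Leave it alone.
- jar_center (a point): bystander: clear jar with a white lid, 62 mm across, 62 mm high; point at its centre. Leave it alone.
Things that resemble listed ones, but are neither listed nor needed, are in the scene too. Leave any blue or yellow look-alike of the part that bears case1_center alone. Leave any pink look-alike of the part that bears case2_center alone.

How it is judged:
By the outcome, as a careful person would: the job done as asked, in the order asked, and still so for the second after the job is handed in, with the robot touching nothing.
It also fails if it takes over 72 s, if anything falls off the work surface, if the arm or the gripper's body presses on something with over 40 N, if the wrist force passes 120 N, or if a joint passes its speed limit or range.

## Working session

There is one attempt and no reset: what is moved stays moved. The work goes in short steps, Python scripts to look and compute and a tool call to move; the robot and the scene stay as the last step left them, time stands still between calls to the robot, and variables do not carry over. Pictures are saved under pics/ and viewed, at most 10 in all, crops included, and the job is handed in when it is done.

Besides the shell and the picture viewer there is one more tool, called after "Emit:" in YAML: its name, and indented under it one key for each argument. arm_command: Moves the arm, as the interface text tells. Its arguments: {"type":"object","properties":{"linear":{"type":"array"},"turn":{"type":"array"},"jaw":{"type":"array"}},"required":["linear","turn","jaw"]}

```bash
mkdir -p pics; cat > h.py <<'E'
import numpy as np, cv2
from scipy.spatial.transform import Rotation as R
from rig import manip
def cam(n):
    p=manip.camera_params(n); s=manip.read_state(); im,d=manip.capture(n)
    H,W=d.shape; f=H/2/np.tan(np.radians(p["fovy"])/2)
    if "rvec" in p:
        Rm=R.from_rotvec(np.ravel(p["rvec"])).as_matrix(); A=Rm.T; b=-Rm.T@np.ravel(p["tvec"])
    else:
        T=np.array(p["tool_from_camera"]); Rt=R.from_quat(s["tool_rot"]).as_matrix()
        A=Rt@T[:3,:3]; b=Rt@T[:3,3]+np.array(s["tool_pos"])
    v,u=np.mgrid[:H,:W]
    ray=np.stack([(u-p["cx"])/f,(v-p["cy"])/f,np.ones((H,W))],-1)
    P=(ray*d[...,None])@A.T+b; P[d==0]=np.nan
    return im,d,P,dict(A=A,b=b,f=f,cx=p["cx"],cy=p["cy"])
def proj(c,X):
    q=(np.asarray(X)-c["b"])@c["A"]; return np.stack([c["f"]*q[...,0]/q[...,2]+c["cx"],c["f"]*q[...,1]/q[...,2]+c["cy"]],-1)
E
python3 - <<'E'
from h import *
a=cam("top");b=cam("side")
np.savez("first.npz",P=a[2],im=a[0],Ps=b[2],ims=b[0])
cv2.imwrite("pics/top.png",cv2.resize(a[0],(800,600)));cv2.imwrite("pics/side.png",cv2.resize(b[0],(800,600)))
print(manip.read_state()); print({k:a[3][k] for k in("b","f")},b[3]["b"],b[3]["A"][:,2])
print(manip.camera_params("wrist"), manip.camera_params("top"))
E
```

```text
{'t': 0.1, 'joints': array([-1.07679634,  0.50174688, -0.42680315,  1.55130986,  0.22082714,
        1.13829196, -0.21027623]), 'dq': array([ 5.89385743e-05, -1.14667814e-03, -1.96824334e-04, -1.61391999e-03,
        1.15704152e-03, -6.58859463e-05, -1.41792914e-03]), 'joint_torque': array([-1.20861299e-02, -5.67872465e+01, -5.83923563e+00, -2.79915547e+01,
       -6.91073248e-02,  2.40746699e-02,  5.74767796e-05]), 'tool_pos': array([0.1485963 , 0.63214007, 0.21270104]), 'tool_rot': array([ 1.15107934e-01,  9.93352627e-01, -8.41489252e-04, -1.17114380e-04]), 'force': array([-0.83146504, -0.31675206,  0.76849564]), 'ft_torque': array([-0.0222456 ,  0.00194843,  0.04577069]), 'grasp_force': 0.0, 'grip_width': 0.09202518793461023}
{'b': array([ 0.39921589, -0.01356367,  1.24408674]), 'f': np.float64(366.7106990413155)} [0.14330134 0.96254498 0.89200515] [ 0.28946306 -0.75778264 -0.58478765]
{'fovy': 59.26462052794328, 'cx': 257.68233210897876, 'cy': 191.90796744174332, 'tool_from_camera': array([[ 1.92814478e-04, -9.70018650e-01, -2.43030413e-01,
         6.53474412e-02],
       [ 9.99999446e-01, -6.44825310e-05,  1.05074762e-03,
         1.27777705e-04],
       [-1.03491601e-03, -2.43030481e-01,  9.70018100e-01,
        -1.70892376e-01],
       [ 0.00000000e+00,  0.00000000e+00,  0.00000000e+00,
         1.00000000e+00]])} {'fovy': 55.27072444960138, 'cx': 257.66952130844106, 'cy': 183.21334691140171, 'rvec': array([ 2.19157859, -2.13778307,  0.12245095]), 'tvec': array([-0.02715073,  0.53452883,  1.1919945 ])}
```

View pics/top.png

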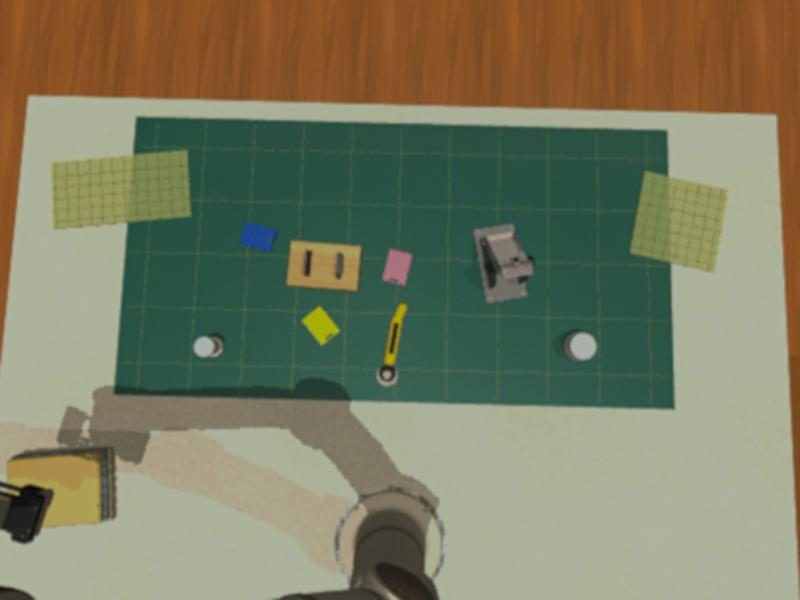

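View pics/side.png

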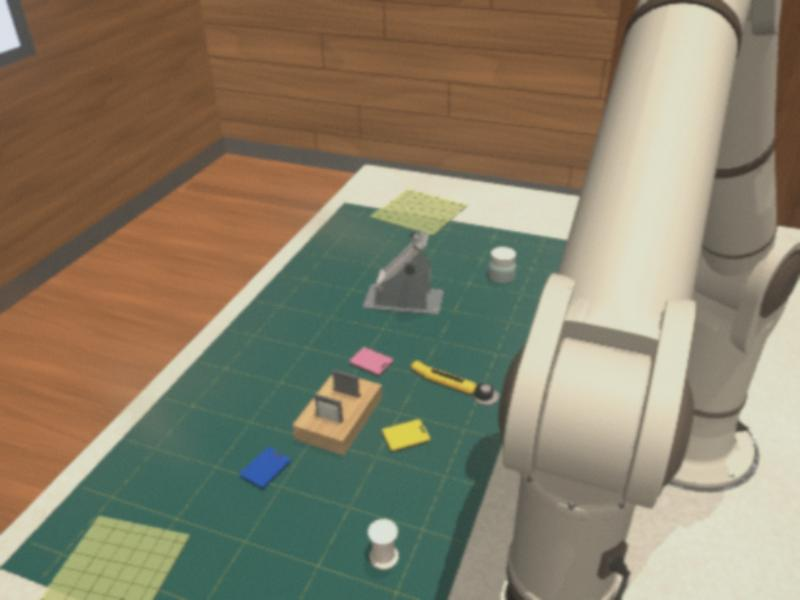

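```bash
python3 - <<'E'
from h import *
z=np.load("first.npz");P=z["P"];k=512/800
def at(u,v,r=2):
    u=int(u*k);v=int(v*k);return np.round(np.nanmedian(P[v-r:v+r+1,u-r:u+r+1].reshape(-1,3),0),3)
for n,p in dict(rack=(325,250),c1=(307,263),c2=(340,265),mat=(400,200),stand_c=(500,250),bridge=(517,268),jar=(581,345),thread=(207,346),cut=(395,330)).items(): print(n,at(*p,1))
m=(P[...,2]>0.025)&(P[...,0]>.5)
for nm,(y0,y1) in dict(rack=(0.02,.3),disp=(-.4,-.12)).items():
    q=P[m&(P[...,1]>y0)&(P[...,1]<y1)]; print(nm,len(q),q.min(0),q.max(0))
    if nm=="rack":
        s=q[(q[:,2]<.045)]; r=cv2.minAreaRect(s[:,:2].astype(np.float32)); print(r)
        t=q[q[:,2]>.06]; print(np.round(t,3).tolist())
E
```

```text
rack [0.609 0.154 0.033]
c1 [0.576 0.188 0.064]
c2 [0.575 0.12  0.059]
mat [ 0.73  -0.003  0.001]
stand_c [ 0.609 -0.212  0.085]
bridge [ 0.563 -0.23   0.154]
jar [ 0.422 -0.381  0.061]
thread [0.4   0.386 0.059]
cut [0.443 0.003 0.018]
rack 1267 [0.52525019 0.08037228 0.0258816 ] [0.62703052 0.23473927 0.08269996]
((0.5757108330726624, 0.15724503993988037), (0.1508995145559311, 0.09575141966342926), 87.10673522949219)
[[0.6, 0.19, 0.077], [0.601, 0.187, 0.073], [0.596, 0.189, 0.079], [0.596, 0.186, 0.08], [0.6, 0.186, 0.06], [0.598, 0.122, 0.079], [0.595, 0.188, 0.07], [0.594, 0.121, 0.083], [0.591, 0.19, 0.073], [0.592, 0.188, 0.068], [0.592, 0.125, 0.075], [0.592, 0.122, 0.077], [0.587, 0.19, 0.075], [0.589, 0.188, 0.068], [0.588, 0.125, 0.078], [0.588, 0.122, 0.078], [0.591, 0.12, 0.062], [0.584, 0.189, 0.077], [0.585, 0.187, 0.069], [0.586, 0.126, 0.071], [0.585, 0.122, 0.077], [0.581, 0.189, 0.076], [0.582, 0.188, 0.066], [0.582, 0.125, 0.077], [0.583, 0.122, 0.073], [0.585, 0.12, 0.062], [0.578, 0.189, 0.075], [0.58, 0.188, 0.061], [0.579, 0.125, 0.078], [0.58, 0.122, 0.072], 
[... 276 characters left out ...]
0.569, 0.125, 0.075], [0.571, 0.122, 0.065], [0.571, 0.119, 0.063], [0.564, 0.192, 0.077], [0.565, 0.189, 0.073], [0.566, 0.124, 0.075], [0.568, 0.123, 0.061], [0.561, 0.191, 0.079], [0.561, 0.188, 0.078], [0.563, 0.124, 0.074], [0.564, 0.122, 0.064], [0.558, 0.191, 0.078], [0.559, 0.19, 0.069], [0.56, 0.188, 0.061], [0.559, 0.124, 0.076], [0.562, 0.123, 0.061], [0.555, 0.191, 0.076], [0.556, 0.189, 0.069], [0.557, 0.128, 0.073], [0.557, 0.124, 0.073], [0.558, 0.122, 0.062], [0.552, 0.193, 0.067], [0.552, 0.189, 0.072], [0.553, 0.127, 0.074], [0.553, 0.124, 0.074], [0.55, 0.127, 0.075], [0.549, 0.123, 0.08]]
disp 757 [ 0.53641361 -0.27338985  0.02565333] [ 0.65670032 -0.17782783  0.16966775]
```

Emit:
arm_command:
  linear:
    - [-33,-23,-2]
    - [-66,-46,-4]
    - [-99,-69,-6]
    - [-132,-92,-8]
    - [-165,-115,-10]
  turn: [0,0,0,0,0]
  jaw: [1,1,1,1,1]

```text
t: 0.52
tool_pos: [0.2838, 0.4812, 0.2232]
tool_rot: [0.115, 0.993, -0.0, -0.0]
force: [1.5, 2.1, 0.2]
grip_width: 0.0919
grasp_force: 0.0
```

Emit:
arm_command:
  linear:
    - [-33,-23,-2]
    - [-66,-46,-4]
    - [-99,-69,-6]
    - [-132,-92,-8]
    - [-165,-115,-10]
  turn: [0,0,0,0,0]
  jaw: [1,1,1,1,1]

```text
t: 0.93
tool_pos: [0.4181, 0.3314, 0.2335]
tool_rot: [0.115, 0.993, -0.0, -0.0]
force: [0.4, 1.2, 0.8]
grip_width: 0.0919
grasp_force: 0.0
```

Emit:
arm_command:
  linear:
    - [-33,-23,0]
    - [-66,-46,0]
    - [-99,-69,0]
    - [-132,-92,0]
    - [-164,-115,0]
  turn: [0,0,0,0,0]
  jaw: [1,1,1,1,1]

```text
t: 1.35
tool_pos: [0.5515, 0.182, 0.2333]
tool_rot: [0.115, 0.993, -0.0, -0.0]
force: [1.2, 0.8, 0.4]
grip_width: 0.0919
grasp_force: 0.0
```

```bash
python3 - <<'E'
from h import *
im,d,P,c=cam("wrist"); np.savez("w1.npz",im=im,P=P,d=d)
cv2.imwrite("pics/w1.png",cv2.resize(im,(800,600)))
s=manip.read_state();print(s["joints"],s["tool_pos"],c["b"])
q=P[(P[...,2]>.028)&(P[...,2]<.038)]; print(cv2.minAreaRect(q[:,:2].astype(np.float32)),len(q))
E
```

```text
[-0.2038399   0.33640805 -0.18325942  1.71052683  0.07462316  1.09983085
  0.9185829 ] [0.557478   0.17245681 0.23315193] [0.48800305 0.19711296 0.40425427]
((0.5754888653755188, 0.15751242637634277), (0.1503066122531891, 0.09551723301410675), 86.90953826904297) 9662
```

View pics/w1.png

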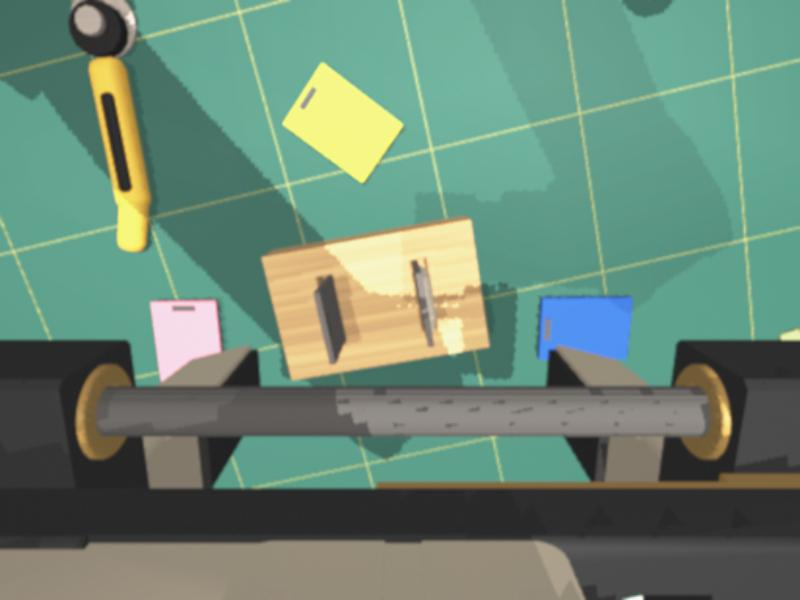

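```bash
python3 - <<'E'
from h import *
z=np.load("w1.npz"); cr=z["im"][150:245,160:320]
cv2.imwrite("pics/w1c.png",cv2.resize(cr,(800,475),interpolation=cv2.INTER_CUBIC))
P=z["P"]
for lo,hi in((.03,.045),(.045,.06),(.06,.072),(.072,.085)):
  for y0,y1 in((.1,.15),(.165,.215)):
    q=P[(P[...,2]>lo)&(P[...,2]<hi)&(P[...,1]>y0)&(P[...,1]<y1)&(P[...,0]<.61)&(P[...,0]>.54)]
    if lo>.04: print(lo,y0,len(q),np.round(np.percentile(q,[3,50,97],axis=0),4).tolist() if len(q) else "", np.round(cv2.minAreaRect(q[:,:2].astype(np.float32))[2],1) if len(q) else "")
E
```

```text
0.045 0.1 156 [[0.5493, 0.1173, 0.0455], [0.5727, 0.1271, 0.0534], [0.5972, 0.1287, 0.0593]] 86.8
0.045 0.165 109 [[0.5521, 0.1876, 0.0478], [0.5742, 0.1961, 0.0567], [0.5938, 0.1982, 0.0599]] 86.8
0.06 0.1 125 [[0.5493, 0.1253, 0.0603], [0.5719, 0.127, 0.0663], [0.5979, 0.1282, 0.0716]] 1.0
0.06 0.165 97 [[0.5519, 0.1887, 0.0602], [0.5727, 0.1936, 0.0628], [0.5945, 0.1956, 0.0698]] 87.2
0.072 0.1 241 [[0.5501, 0.1224, 0.0727], [0.573, 0.1253, 0.0772], [0.5971, 0.1277, 0.0786]] 87.0
0.072 0.165 202 [[0.5526, 0.188, 0.0743], [0.5755, 0.1905, 0.0775], [0.6004, 0.1931, 0.0789]] 86.9
```

View pics/w1c.png

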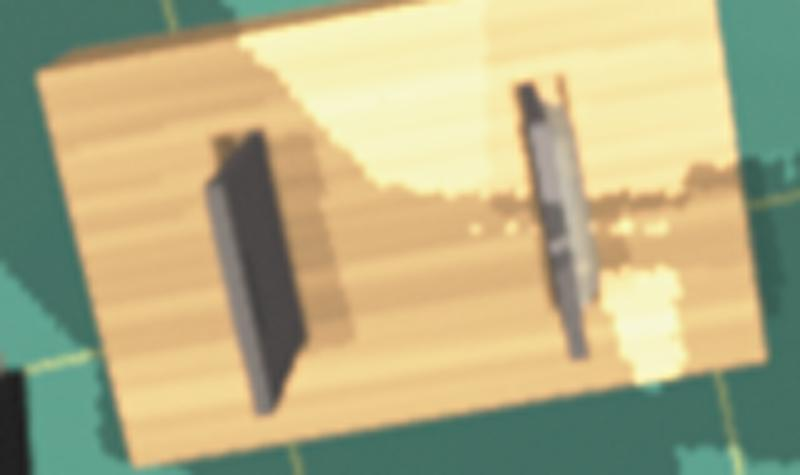

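Emit:
arm_command:
  linear:
    - [-13,-38,-4]
    - [-26,-76,-8]
    - [-39,-110,-12]
    - [-52,-145,-16]
    - [-65,-181,-20]
  turn: [-2,-4,-6,-8,-10]
  jaw: [1,1,1,1,1]

```text
t: 1.82
tool_pos: [0.5721, -0.0084, 0.2534]
tool_rot: [0.027, 1.0, 0.0, -0.0]
force: [0.4, 0.2, -0.1]
grip_width: 0.0917
grasp_force: 0.0
```

Emit:
arm_command:
  linear:
    - [-6,-38,0]
    - [-12,-76,0]
    - [-20,-112,0]
    - [-28,-148,0]
    - [-36,-184,0]
  turn: [-2,-4,-6,-8,-10]
  jaw: [1,1,1,1,1]

```text
t: 2.23
tool_pos: [0.5978, -0.1943, 0.2532]
tool_rot: [-0.06, 0.998, 0.0, -0.0]
force: [1.4, 0.3, 0.8]
grip_width: 0.0918
grasp_force: 0.0
```

```bash
python3 - <<'E'
from h import *
cam("wrist");im,d,P,c=cam("wrist"); np.savez("w2.npz",im=im,P=P,d=d)
cv2.imwrite("pics/w2.png",cv2.resize(im,(800,600)))
s=manip.read_state();print(s["t"],s["joints"],s["tool_pos"],s["tool_rot"])
E
```

```text
2.3333 [ 0.33091689  0.39907184 -0.06662107  1.57108531  0.03335594  1.17267878
  1.93591266] [ 0.59665633 -0.20215532  0.25271067] [-5.42441864e-02  9.98524716e-01 -2.27165260e-03 -8.94092374e-04]
```

View pics/w2.png

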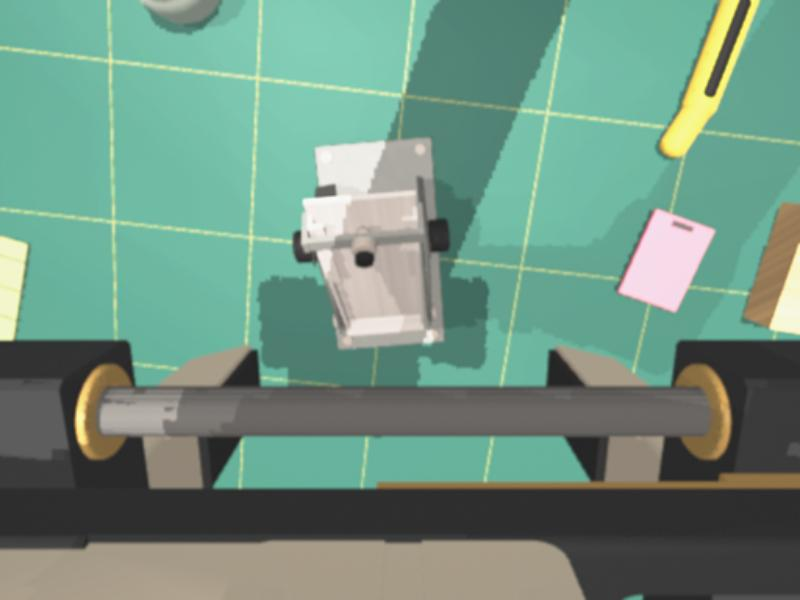

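```bash
python3 - <<'E'
from h import *
z=np.load("w2.npz");P=z["P"];k=.64
def poly(pts):
    m=np.zeros(P.shape[:2],np.uint8);cv2.fillPoly(m,[np.int32(np.array(pts)*k)],1);return m.astype(bool)
ap=poly([(316,206),(408,199),(408,222),(318,230)]); lo=poly([(335,258),(350,268),(375,268),(385,252),(418,248),(424,300),(350,312)])
def fit(q,it=4):
    q=q[~np.isnan(q[:,0])]
    for _ in range(it):
        c=q.mean(0);n=np.linalg.svd(q-c)[2][2];n*=np.sign(n[2]);r=(q-c)@n;q=q[abs(r)<max(.001,1.5*r.std())]
    return c,n,r.std(),len(q)
for nm,m in(("ap",ap),("low",lo),("both",ap|lo)):
    c,n,s,N=fit(P[m]); print(nm,c.round(4),n.round(4),"slope",np.degrees(np.arccos(n[2])).round(2),"az",np.degrees(np.arctan2(n[1],n[0])).round(2),s.round(5),N)
c,n,_,_=fit(P[ap|lo])
# base plate
b=P[poly([(305,130),(445,130),(450,360),(330,360)])];b=b[(b[:,2]>.004)&(b[:,2]<.02)]
print("base z",np.median(b[:,2]),cv2.minAreaRect(b[:,:2].astype(np.float32)))
# lane frame
az=np.arctan2(n[1],n[0]);
q=P[poly([(295,180),(450,180),(450,330),(320,330)])];q=q[~np.isnan(q[:,0])]
h=(q-c)@n; ex=np.array([np.cos(az),np.sin(az),0]);ey=np.array([-np.sin(az),np.cos(az),0]);ed=np.cross(ey,n)
u=(q-c)@ed; v=(q-c)@ey
print("ed",ed)
f=abs(h)<.0015
for a in np.arange(-.07,.09,.006):
    s=f&(u>=a)&(u<a+.006); w=(h>.005)&(h<.011)&(u>=a)&(u<a+.006)
    if s.sum()>5: print(a.round(3),s.sum(),np.percentile(v[s],[1,99]).round(4), np.histogram(v[w],np.arange(-.04,.045,.005))[0])
for lo_,hi in((.005,.011),(.012,.035)):
    s=(h>lo_)&(h<hi)&(abs(v)<.02);print(lo_,np.percentile(u[s],[2,50,98]) if s.any() else 0, h[s].max() if s.any() else 0)
for vv in np.arange(-.02,.021,.008):
    s=f&(abs(v-vv)<.004);print("mouth",vv.round(3),u[s].min().round(4))
np.savez("lane.npz",c=c,n=n)
E
```

```text
ap [ 0.5576 -0.2312  0.1475] [0.7524 0.1463 0.6422] slope 50.04 az 11.01 0.00039 923
low [ 0.6074 -0.2206  0.0875] [0.749  0.1457 0.6464] slope 49.73 az 11.01 0.00035 1372
both [ 0.5873 -0.2246  0.1117] [0.748  0.1457 0.6475] slope 49.65 az 11.02 0.00037 2336
base z 0.004495620985404236 ((0.5954383015632629, -0.22324436902999878), (0.1632981151342392, 0.0888575091958046), 11.0612211227417)
ed [ 0.63552807  0.12377716 -0.76209139]
-0.064 225 [-0.0283  0.0267] [0 0 0 0 0 0 0 0 0 0 0 0 0 0 0 0]
-0.058 327 [-0.0284  0.0265] [0 0 0 0 0 0 0 0 0 0 0 0 0 0 0 0]
-0.052 322 [-0.0308  0.0288] [ 0 15 44 26  0  0  0  7  5  0  0  0 31 41  3  0]
-0.046 262 [-0.0259  0.0242] [ 0  0 15 16  0  0  0  0  0  0  0  0 19  6  0  0]
-0.04 195 [-0.0224  0.0193] [0 0 0 0 0 0 0 0 0 0 0 0 0 0 0 0]
-0.034 112 [-0.0222  0.019 ] [0 0 0 1 0 0 0 0 0 0 0 0 3 0 0 0]
-0.022 6 [-0.0216  0.0135] [ 0  0 16 19  0  0  0  0  0  0  0  0 22  6  0  0]
-0.016 105 [-0.0224  0.0189] [ 0  0 14 17  0  0  0  0  0  0  0  0 19  9  0  0]
-0.01 119 [-0.0351  0.0341] [ 0  0 14 16  0  0  0  0  0  0  0  2 17  9  0  0]
-0.004 122 [-0.0351  0.
[... 517 characters left out ...]
 0]
0.044 144 [-0.0342  0.0336] [0 0 9 0 0 0 0 0 0 0 0 0 0 4 0 0]
0.05 132 [-0.0335  0.0335] [0 0 3 0 0 0 0 0 0 0 0 0 0 5 0 0]
0.056 130 [-0.032   0.0248] [0 0 8 0 0 0 0 0 0 0 0 0 0 4 0 0]
0.062 111 [-0.0313  0.0245] [0 0 7 0 0 0 0 0 0 0 0 0 0 4 0 0]
0.068 109 [-0.0319  0.0254] [0 0 6 0 0 0 0 0 0 0 0 0 0 5 1 0]
0.074 118 [-0.0376  0.0368] [0 6 7 0 0 0 0 0 1 0 1 1 1 4 3 0]
0.08 80 [-0.0318  0.0265] [ 0  5  7 19 17 20 24 19 19 24 20 20 24  5  9  0]
0.005 [-0.049285    0.08133684  0.0829132 ] 0.01098765686740325
0.012 [-0.05241174 -0.04932001 -0.04204574] 0.029856973106614736
mouth -0.02 -0.0607
mouth -0.012 -0.0613
mouth -0.004 -0.0607
mouth 0.004 -0.0618
mouth 0.012 -0.0611
mouth 0.02 -0.0614
```

```bash
cat >> h.py <<'E'
def go(x,y,z,yaw):
    s=manip.read_state(); Rt=R.from_quat(s["tool_rot"]).as_matrix(); yw=np.degrees(np.arctan2(Rt[1,1],Rt[0,1]))
    d=Rt.T@(np.array([x,y,z])-s["tool_pos"])*1000
    t=(yw-yaw+180)%360-180
    print("shift",d.round(1),"turn",round(t,1),"yaw",round(yw,1),"q7",s["joints"][6].round(2),"t",round(s["t"],2)); 
E
python3 -c "
from h import *
go(.577,.1905,.20,176.9)"
```

```text
shift [-23.1 392.7  50.9] turn -80.7 yaw 96.2 q7 1.94 t 2.33
```

Emit:
arm_command:
  linear:
    - [-2,39,0]
    - [-4,78,10]
    - [-7,117,20]
    - [-9,156,30]
    - [-11,195,40]
  turn: [-7,-14,-21,-28,-35]
  jaw: [1,1,1,1,1]

```text
t: 2.75
tool_pos: [0.5852, 0.0045, 0.213]
tool_rot: [-0.359, 0.933, 0.0, -0.0]
force: [0.5, 0.4, -0.8]
grip_width: 0.0917
grasp_force: 0.0
```

```bash
python3 -c "
from h import *
go(.577,.1905,.20,176.9)"
```

```text
shift [-118.7  143.4   13. ] turn -44.8 yaw 132.1 q7 2.16 t 2.75
```

Emit:
arm_command:
  linear:
    - [-24,28,0]
    - [-48,56,0]
    - [-72,85,0]
    - [-96,113,0]
    - [-119,139,0]
  turn: [7,14,21,28,35]
  jaw: [1,1,1,1,1]

```text
t: 3.17
tool_pos: [0.5809, 0.1879, 0.2133]
tool_rot: [-0.057, 0.998, 0.0, -0.0]
force: [0.5, 0.4, -0.3]
grip_width: 0.0915
grasp_force: 0.0
```

Emit:
arm_command:
  linear:
    - [0,0,0]
    - [0,0,0]
    - [0,0,0]
    - [0,0,0]
    - [0,0,0]
  turn: [7,14,21,28,35]
  jaw: [1,1,1,1,1]

```text
t: 3.58
tool_pos: [0.5813, 0.1857, 0.2131]
tool_rot: [0.246, 0.969, -0.0, -0.001]
force: [-0.6, 0.3, -0.3]
grip_width: 0.0917
grasp_force: 0.0
```

Emit:
arm_command:
  linear:
    - [0,0,0]
    - [0,0,0]
    - [0,0,0]
    - [0,0,0]
    - [0,0,0]
  turn: [7,14,21,28,35]
  jaw: [1,1,1,1,1]

```text
t: 4.0
tool_pos: [0.5813, 0.1856, 0.2131]
tool_rot: [0.527, 0.85, -0.0, -0.0]
force: [0.2, -0.4, -0.0]
grip_width: 0.0923
grasp_force: 0.0
```

Emit:
arm_command:
  linear:
    - [0,0,0]
    - [0,0,0]
    - [0,0,0]
    - [0,0,0]
    - [0,0,0]
  turn: [7,14,21,28,29.3]
  jaw: [1,1,1,1,1]

```text
t: 4.42
tool_pos: [0.5814, 0.1856, 0.2131]
tool_rot: [0.724, 0.69, -0.0, -0.0]
force: [0.5, -0.2, -0.1]
grip_width: 0.0921
grasp_force: 0.0
```

```bash
python3 - <<'E'
from h import *
go(.577,.1905,.12,-3.1)
im,d,P,c=cam("wrist"); np.savez("w3.npz",im=im,P=P)
for y0,y1 in((.1,.15),(.165,.215)):
    q=P[(P[...,2]>.073)&(P[...,2]<.085)&(P[...,1]>y0)&(P[...,1]<y1)&(P[...,0]<.62)&(P[...,0]>.53)]
    if len(q): print(len(q),np.percentile(q,[2,50,98],axis=0).round(4).tolist(),cv2.minAreaRect(q[:,:2].astype(np.float32)))
go(.577,.1905,.12,-3.1)
E
```

```text
shift [ 4.7 -4.5 93.1] turn 0.3 yaw -2.8 q7 -0.36 t 4.42
284 [[0.5511, 0.1223, 0.0735], [0.5763, 0.126, 0.0771], [0.5982, 0.1282, 0.0788]] ((0.5743445754051208, 0.12513519823551178), (0.005228222813457251, 0.04892214015126228), 87.29602813720703)
268 [[0.5536, 0.1886, 0.074], [0.5769, 0.1915, 0.0774], [0.6009, 0.1938, 0.0788]] ((0.5772392153739929, 0.1912628561258316), (0.003816952696070075, 0.049188025295734406), 87.06043243408203)
shift [ 4.7 -4.6 93.2] turn 0.6 yaw -2.5 q7 -0.35 t 4.47
```

Emit:
arm_command:
  linear:
    - [5,-4.5,30]
    - [5,-4.5,65]
    - [5,-4.5,95]
    - [5,-4.5,120]
    - [5,-4.5,140]
  turn: [0.4,0.4,0.4,0.4,0.4]
  jaw: [1,1,1,1,1]

```text
t: 4.88
tool_pos: [0.5762, 0.1902, 0.071]
tool_rot: [0.723, 0.69, -0.001, -0.001]
force: [-0.1, -0.4, -0.3]
grip_width: 0.0919
grasp_force: 0.0
```

Emit:
arm_command:
  linear:
    - [0,0,0]
    - [0,0,0]
    - [0,0,0]
    - [0,0,0]
    - [0,0,0]
  turn: [0,0,0,0,0]
  jaw: [0.3,0.2,-1,-1,-1]

```text
t: 5.3
tool_pos: [0.5792, 0.1907, 0.0755]
tool_rot: [0.725, 0.689, 0.001, 0.001]
force: [0.9, -0.3, 0.6]
grip_width: 0.0631
grasp_force: 0.0
```

```bash
python3 -c "
from h import *
go(.577,.191,.073,-3)
s=manip.read_state();print(s['tool_pos'],s['force'],s['grip_width'],s['grasp_force'])"
```

```text
shift [ 0.2 -2.2  2.5] turn 0.1 yaw -2.9 q7 -0.35 t 5.3
[0.57921169 0.19069531 0.07549458] [ 0.91266099 -0.34812617  0.63302769] 0.06311939889663545 0.0
```

Emit:
arm_command:
  linear:
    - [0,-1,1]
    - [0,-1,1]
    - [0,-1,1]
    - [0,-1,1]
    - [0,-1,1]
  turn: [0,0,0,0,0]
  jaw: [-1,-1,-1,-1,-1]

```text
t: 5.72
tool_pos: [0.5769, 0.1903, 0.0727]
tool_rot: [0.725, 0.689, 0.0, 0.0]
force: [-0.9, -0.4, -1.0]
grip_width: 0.0296
grasp_force: 0.0
```

Emit:
arm_command:
  linear:
    - [0,0,0]
    - [0,0,0]
    - [0,0,0]
    - [0,0,0]
    - [0,0,0]
  turn: [0,0,0,0,0]
  jaw: [-1,-1,-1,-1,-1]

```text
t: 6.13
tool_pos: [0.5768, 0.1902, 0.0725]
tool_rot: [0.725, 0.689, -0.0, -0.0]
force: [-0.5, 0.2, 0.1]
grip_width: 0.0009
grasp_force: 0.0
```

```bash
python3 - <<'E'
from h import *
im,d,P,c=cam("wrist");b=cam("side")
cv2.imwrite("pics/w4.png",np.hstack([cv2.resize(im,(400,300)),cv2.resize(b[0][200:300,150:290],(400,300))]))
q=P[(P[...,2]>.06)&(P[...,2]<.085)&(P[...,0]<.62)&(P[...,0]>.53)]
print(len(q))
E
```

```text
149
```

View pics/w4.png

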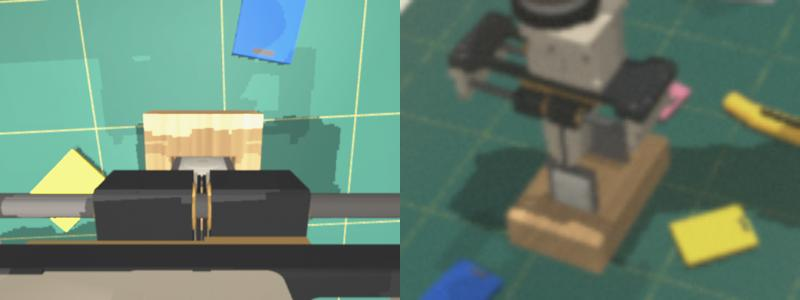

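```bash
python3 - <<'E'
from h import *
im,d,P,c=cam("wrist")
print(proj(c,[[.577,.191,.078],[.552,.191,.078],[.602,.191,.078],[.577,.191,.05]]), c["b"])
for v in range(90,160,5): print(v,P[v,245].round(4),P[v,257].round(4),P[v,268].round(4))
s=manip.read_state(); print(s["tool_pos"],s["tool_rot"],s["force"])
E
```

```text
[[258.22803759 234.97783047]
 [210.49428852 237.24494048]
 [306.13893192 232.70230695]
 [258.18983841 217.94526203]] [0.58012044 0.25552245 0.24349945]
90 [0.5718 0.2676 0.001 ] [0.5801 0.2672 0.0007] [ 5.877e-01  2.669e-01 -5.000e-04]
95 [5.716e-01 2.643e-01 3.000e-04] [0.5799 0.2639 0.0006] [0.5875 0.2635 0.001 ]
100 [0.5714 0.261  0.001 ] [0.5797 0.2606 0.001 ] [0.5874 0.2602 0.0006]
105 [ 5.712e-01  2.576e-01 -4.000e-04] [0.5795 0.2572 0.0009] [5.872e-01 2.568e-01 1.000e-04]
110 [5.710e-01 2.542e-01 5.000e-04] [0.5794 0.2538 0.0013] [5.871e-01 2.534e-01 4.000e-04]
115 [nan nan nan] [ 0.5792  0.2504 -0.0006] [ 0.587   0.25   -0.0009]
120 [0.5706 0.2474 0.0007] [ 5.79e-01  2.47e-01 -2.00e-04] [5.868e-01 2.466e-01 1.000e-04]
125 [ 0.5703  0.2439 -0.0017] [5.788e-01 2.435e-01 3.000e-04] [0.5866 0.2432 0.0014]
130 [0.5702 0.2405 0.0006] [ 5.787e-01  2.400e-01 -4.000e-04] [ 5.865e-01  2.396e-01 -1.000e-04]
135 [5.70e-01 2.37e-01 5.00e-04] [5.785e-01 2.365e-01 3.000e-04] [0.5863 0.2362 0.001 ]
140 [5.697e-01 2.334e-01 1.000e-04] [ 0.5783  0.2329 -0.0006] [0.5862 0.2326 0.0006]
145 [0.5708 0.233  0.0304] [0.5784 0.2326 0.0301] [0.5853 0.2323 0.0304]
150 [0.5708 0.2303 0.0336] [0.5782 0.2298 0.0324] [0.5851 0.2295 0.0333]
155 [0.5706 0.2271 0.0331] [0.5781 0.227  0.0351] [0.5849 0.2265 0.0339]
[0.57688921 0.19023019 0.07258526] [ 7.24897763e-01  6.88856467e-01 -2.42251213e-05 -1.58860571e-05] [-0.18753835  0.32038583 -0.11697525]
```

```bash
python3 - <<'E'
from h import *
im,d,P,c=cam("wrist")
for v in range(165,232,4): print(v,*[P[v,u].round(4) for u in (228,240,257,275)])
cv2.imwrite("pics/w5.png",cv2.resize(im[170:250,190:320],(780,480),interpolation=cv2.INTER_CUBIC))
E
```

```text
165 [0.5595 0.2214 0.0333] [0.567  0.2209 0.0331] [0.5777 0.2206 0.0343] [0.589  0.2199 0.0337]
169 [0.5593 0.2188 0.033 ] [0.567  0.2187 0.0346] [0.5776 0.218  0.0339] [0.589  0.2172 0.0326]
173 [0.5591 0.2161 0.0327] [0.5667 0.2159 0.0332] [0.5775 0.2154 0.034 ] [0.5889 0.2146 0.0328]
177 [0.5591 0.2139 0.0345] [0.5666 0.2135 0.0342] [0.5773 0.2128 0.0336] [0.5888 0.2121 0.033 ]
181 [0.5588 0.2112 0.0339] [0.5664 0.2107 0.0335] [0.5772 0.2104 0.0344] [0.5886 0.2097 0.0338]
185 [0.5587 0.2087 0.0345] [0.5663 0.2083 0.0341] [0.5771 0.2077 0.0338] [0.5885 0.207  0.0336]
189 [0.5586 0.2063 0.0354] [0.566  0.2054 0.0329] [0.5769 0.205  0.0336] [0.5884 0.2045 0.0341]
193 [0.5582 0.2033 0.0338] [0.5659 0.203  0.0341] [0.5768 0.2021 0.0327] [0.5883 0.2017 0.0332]
197 [0.5581 0.2007 0.0339] [0.5658 0.2004 0.0342] [0.5767 0.1996 0.0332] [0.5882 0.1993 0.0343]
201 [0.5555 0.192  0.0116] [0.5657 0.198  0.0352] [0.5766 0.1976 0.0357] [0.588  0.1972 0.0364]
205 [0.5564 0.1921 0.0224] [0.5663 0.1986 0.0464] [0.5766 0.1977 0.0451] [0.5876 0.1971 0.0449]
209 [nan nan nan] [0.5668 0.1989 0.0559] [0.5766 0.1981 0.0549] [0.5872 0.1971 0.0534]
213 [0.5583 0.1928 0.043 ] [0.5668 0.1971 0.0578] [0.5766 0.1964 0.0571] [0.5869 0.196  0.0575]
217 [0.5705 0.2271 0.1563] [0.5738 0.2269 0.1561] [0.5765 0.195  0.0604] [0.5833 0.2264 0.1561]
221 [0.5709 0.2274 0.1604] [0.5739 0.2268 0.1594] [0.5764 0.1935 0.0629] [0.5831 0.2267 0.1604]
225 [0.5711 0.2272 0.1631] [0.5741 0.2268 0.1623] [0.5768 0.2001 0.088 ] [0.5829 0.2265 0.1628]
229 [0.5714 0.2272 0.1661] [0.5742 0.2268 0.1654] [0.5769 0.2002 0.094 ] [0.5828 0.2264 0.1654]
```

View pics/w5.png

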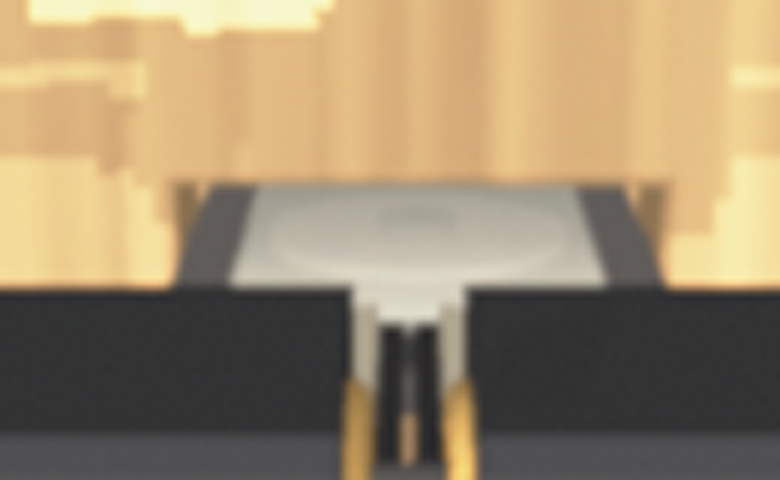

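```bash
python3 - <<'E'
from h import *
im,d,P,c=cam("side")
print(proj(c,[[.577,.2,.051],[.577,.2,.078],[.577,.2,.12],[.552,.193,.078],[.602,.193,.078]]).round(1))
u0=int(proj(c,np.array([.577,.2,.07]))[0])
for v in range(205,275,2): print(v,*[P[v,u].round(3).tolist() for u in (u0-6,u0,u0+6)], im[v,u0].tolist())
E
```

```text
[[208.6 263.7]
 [207.8 256.2]
 [206.5 244.1]
 [217.7 256.7]
 [200.3 252.3]]
205 [0.566, 0.222, 0.263] [0.554, 0.214, 0.26] [0.542, 0.208, 0.259] [50, 53, 52]
207 [0.565, 0.224, 0.258] [0.553, 0.219, 0.258] [0.542, 0.208, 0.253] [42, 45, 47]
209 [0.565, 0.226, 0.254] [0.552, 0.22, 0.253] [0.541, 0.212, 0.25] [97, 110, 116]
211 [0.565, 0.227, 0.249] [0.55, 0.224, 0.251] [0.538, 0.217, 0.249] [171, 195, 205]
213 [0.565, 0.227, 0.243] [0.548, 0.23, 0.249] [nan, nan, nan] [135, 153, 163]
215 [0.573, 0.214, 0.225] [0.548, 0.23, 0.243] [0.534, 0.228, 0.246] [115, 130, 137]
217 [0.575, 0.213, 0.218] [0.558, 0.213, 0.223] [0.533, 0.23, 0.242] [112, 126, 134]
219 [0.574, 0.215, 0.214] [0.559, 0.212, 0.216] [0.542, 0.213, 0.221] [111, 124, 133]
221 [0.574, 0.216, 0.209] [0.559, 0.214, 0.211] [0.543, 0.214, 0.215] [107, 121, 129]
223 [0.574, 0.216, 0.202] [0.561, 0.211, 0.202] [0.544, 0.213, 0.208] [107, 121, 129]
225 [0.575, 0.215, 0.195] [0.559, 0.216, 0.2] [0.544, 0.214, 0.202] [114, 128, 137]
227 [0.576, 0.216, 0.189] [0.559, 0.217, 0.195] [0.542, 0.218, 0.2] [98, 111, 115]
229 [0.578, 0.213
[... 1195 characters left out ...]
193, 0.074] [91, 97, 99]
259 [0.601, 0.189, 0.051] [0.58, 0.195, 0.063] [0.564, 0.192, 0.065] [132, 143, 145]
261 [0.6, 0.192, 0.046] [0.581, 0.195, 0.056] [0.564, 0.192, 0.058] [126, 135, 136]
263 [0.604, 0.188, 0.034] [0.58, 0.197, 0.049] [0.563, 0.195, 0.054] [121, 131, 135]
265 [0.605, 0.187, 0.026] [0.582, 0.195, 0.041] [0.563, 0.197, 0.048] [117, 126, 128]
267 [0.598, 0.2, 0.032] [0.582, 0.196, 0.033] [0.563, 0.198, 0.042] [107, 119, 123]
269 [0.594, 0.208, 0.033] [0.579, 0.203, 0.034] [0.563, 0.199, 0.035] [74, 96, 113]
271 [0.589, 0.217, 0.036] [0.577, 0.207, 0.031] [0.56, 0.205, 0.035] [69, 94, 113]
273 [0.587, 0.221, 0.034] [0.573, 0.214, 0.032] [0.558, 0.209, 0.032] [74, 102, 124]
```

```bash
python3 - <<'E'
from h import *
z=np.load("w2.npz");P=z["P"]
Rt=R.from_quat([-5.42441864e-02,9.98524716e-01,-2.27165260e-03,-8.94092374e-04]).as_matrix();t=np.array([0.59665633,-0.20215532,0.25271067])
Q=(P-t)@Rt*1000
for v in range(218,312,6): print(v,*[Q[v,u].round(0).tolist() for u in (115,135,150,160,375,395)])
E
```

```text
218 [-78.0, -192.0, 254.0] [-78.0, -165.0, 254.0] [-78.0, -145.0, 254.0] [-78.0, -132.0, 253.0] [-76.0, 152.0, 252.0] [-76.0, 178.0, 251.0]
224 [-86.0, -192.0, 252.0] [-86.0, -165.0, 253.0] [11.0, -54.0, -20.0] [9.0, -51.0, -14.0] [-84.0, 152.0, 250.0] [-84.0, 179.0, 252.0]
230 [-94.0, -192.0, 252.0] [11.0, -58.0, -27.0] [11.0, -51.0, -28.0] [9.0, -49.0, -21.0] [11.0, 50.0, -27.0] [-93.0, 180.0, 252.0]
236 [11.0, -65.0, -34.0] [11.0, -56.0, -35.0] [9.0, -51.0, -31.0] [6.0, -49.0, -22.0] [11.0, 48.0, -34.0] [11.0, 57.0, -34.0]
242 [11.0, -62.0, -40.0] [11.0, -53.0, -42.0] [9.0, -49.0, -36.0] [3.0, -49.0, -23.0] [11.0, 46.0, -40.0] [11.0, 54.0, -41.0]
248 [31.0, -39.0, -92.0] [31.0, -34.0, -92.0] [31.0, -30.0, -93.0] [31.0, -27.0, -93.0] [31.0, 26.0, -93.0] [31.0, 32.0, -93.0]
254 [30.0, -38.0, -95.0] [30.0, -33.0, -94.0] [30.0, -29.0, -94.0] [30.0, -27.0, -95.0] [30.0, 26.0, -93.0] [30.0, 31.0, -94.0]
260 [30.0, -37.0, -97.0] [29.0, -33.0, -95.0] [29.0, -29.0, -96.0] [29.0, -26.0, -96.0] [29.0, 26.0, -95.0] [29.0, 31.0, -96.0]
266 [28.0, -37.0, -97.0] [28.0, -33.0, -96.0] [28.0, -29.0
[... 286 characters left out ...]
[25.0, 26.0, -96.0] [24.0, 31.0, -95.0]
284 [7.0, -51.0, -68.0] [0.0, -49.0, -57.0] [-9.0, -49.0, -40.0] [-175.0, -138.0, 254.0] [-2.0, 43.0, -52.0] [5.0, 45.0, -65.0]
290 [5.0, -51.0, -68.0] [-1.0, -48.0, -58.0] [-183.0, -152.0, 252.0] [-183.0, -139.0, 253.0] [-3.0, 43.0, -54.0] [3.0, 45.0, -65.0]
296 [3.0, -51.0, -69.0] [-3.0, -48.0, -59.0] [-193.0, -153.0, 252.0] [-193.0, -139.0, 253.0] [-6.0, 43.0, -53.0] [1.0, 45.0, -65.0]
302 [1.0, -51.0, -69.0] [-5.0, -48.0, -59.0] [-204.0, -155.0, 255.0] [-203.0, -140.0, 253.0] [-9.0, 43.0, -54.0] [-0.0, 45.0, -67.0]
308 [-2.0, -52.0, -68.0] [-8.0, -49.0, -59.0] [-212.0, -155.0, 253.0] [-212.0, -140.0, 253.0] [21.0, 24.0, -104.0] [22.0, 28.0, -104.0]
```

Emit:
arm_command:
  linear:
    - [0,0,0]
    - [0,0,0]
    - [0,0,0]
    - [0,0,0]
    - [0,0,0]
  turn: [0,0,0,0,0]
  jaw: [1,1,1,1,1]

```text
t: 6.8
tool_pos: [0.5769, 0.1903, 0.0726]
tool_rot: [0.725, 0.689, 0.0, -0.0]
force: [0.1, -0.1, -0.4]
grip_width: 0.029
grasp_force: 0.0
```

Emit:
arm_command:
  linear:
    - [0,1,0]
    - [0,1,0]
    - [0,1,0]
    - [0,1,0]
    - [0,1,0]
  turn: [0,0,0,0,0]
  jaw: [1,1,1,1,1]

```text
t: 7.22
tool_pos: [0.5779, 0.1902, 0.0726]
tool_rot: [0.725, 0.689, -0.0, -0.0]
force: [-0.2, 0.1, -0.4]
grip_width: 0.0626
grasp_force: 0.0
```

Emit:
arm_command:
  linear:
    - [0,0,8]
    - [0,0,18]
    - [0,0,27]
    - [0,0,33]
    - [0,0,36.5]
  turn: [0,0,0,0,0]
  jaw: [1,1,1,1,1]

```text
t: 7.63
tool_pos: [0.5767, 0.1898, 0.0342]
tool_rot: [0.725, 0.689, -0.001, -0.001]
force: [-0.0, -1.0, -0.0]
grip_width: 0.0909
grasp_force: 0.0
```

Emit:
arm_command:
  linear:
    - [0,0,0]
    - [0,0,0]
    - [0,0,0]
    - [0,0,0]
    - [0,0,0]
  turn: [0,0,0,0,0]
  jaw: [-1,-1,-1,-1,-1]

```text
t: 8.05
tool_pos: [0.5783, 0.1904, 0.0366]
tool_rot: [0.725, 0.689, 0.0, 0.0]
force: [-0.2, -0.1, -0.5]
grip_width: 0.063
grasp_force: 0.0
```

Emit:
arm_command:
  linear:
    - [0,0,0]
    - [0,0,0]
    - [0,0,0]
    - [0,0,0]
    - [0,0,0]
  turn: [0,0,0,0,0]
  jaw: [-1,-1,-1,-1,-1]

```text
t: 8.47
tool_pos: [0.5781, 0.1903, 0.0364]
tool_rot: [0.725, 0.689, 0.0, 0.0]
force: [-0.4, -0.3, 2.4]
grip_width: 0.0496
grasp_force: 30.0
```

Emit:
arm_command:
  linear:
    - [0,0,-10]
    - [0,0,-25]
    - [0,0,-40]
    - [0,0,-55]
    - [0,0,-62]
  turn: [0,0,0,0,0]
  jaw: [-1,-1,-1,-1,-1]

```text
t: 8.88
tool_pos: [0.579, 0.1905, 0.1006]
tool_rot: [0.725, 0.689, 0.001, 0.001]
force: [0.8, 0.5, 0.6]
grip_width: 0.0492
grasp_force: 30.0
```

Emit:
arm_command:
  linear:
    - [20,0,0]
    - [40,0,0]
    - [57,0,0]
    - [57,0,25]
    - [57,0,52]
  turn: [0,0,0,0,0]
  jaw: [-1,-1,-1,-1,-1]

```text
t: 9.3
tool_pos: [0.5823, 0.2509, 0.0477]
tool_rot: [0.724, 0.69, 0.003, 0.0]
force: [0.2, 0.2, -0.3]
grip_width: 0.0495
grasp_force: 30.0
```

```bash
python3 - <<'E'
from h import *
cam("side");im,d,P,c=cam("side"); s=manip.read_state(); print(s["tool_pos"],s["grip_width"],s["force"])
cv2.imwrite("pics/s5.png",cv2.resize(im[190:310,130:290],(800,600)))
go(.577,.197,.0464,-3)
E
```

```text
[0.57659068 0.24627077 0.0416393 ] 0.049531887061878783 [-1.1730304  -0.48255933 -1.37681068]
shift [-49.2   2.8  -4.6] turn 0.2 yaw -2.8 q7 -0.44 t 9.4
```

View pics/s5.png

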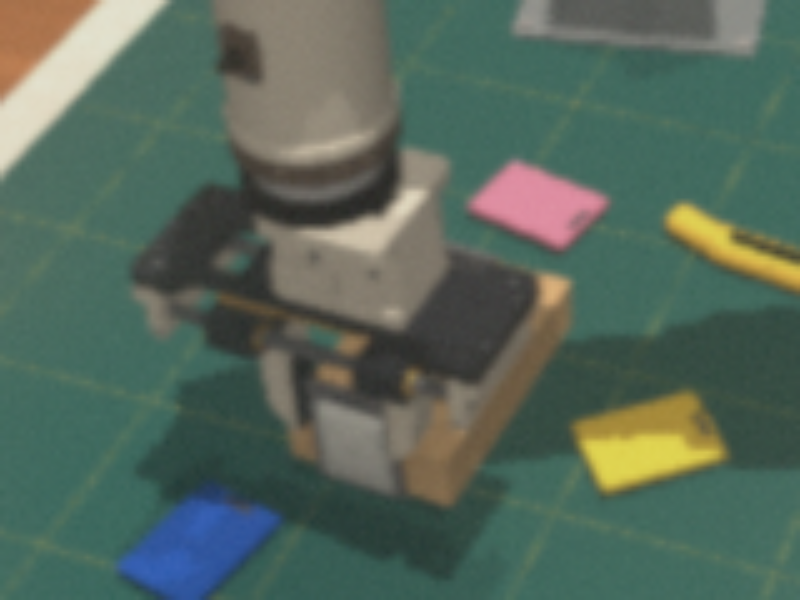

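Emit:
arm_command:
  linear:
    - [0,0,0]
    - [-8,0,0]
    - [-16,0,0]
    - [-22,0,0]
    - [-28,0,0]
  turn: [0,0,0,0,0]
  jaw: [-1,-1,-1,-1,-1]

```text
t: 9.82
tool_pos: [0.5805, 0.2219, 0.048]
tool_rot: [0.725, 0.689, 0.003, -0.001]
force: [-0.5, 8.3, -2.7]
grip_width: 0.0495
grasp_force: 30.0
```

Emit:
arm_command:
  linear:
    - [-6,0,0]
    - [-12,0,0]
    - [-17,0,0]
    - [-22,0,0]
    - [-22,0,0]
  turn: [0,0,0,0,0]
  jaw: [-1,-1,-1,-1,-1]

```text
t: 10.23
tool_pos: [0.5797, 0.1969, 0.0481]
tool_rot: [0.725, 0.688, 0.002, 0.0]
force: [0.1, 3.0, 1.9]
grip_width: 0.0494
grasp_force: 30.0
```

```bash
cat > tilt.py <<'E'
from h import *
def tilt():
    im,d,P,c=cam("wrist"); s=manip.read_state(); Rt=R.from_quat(s["tool_rot"]).as_matrix()
    Q=(P-s["tool_pos"])@Rt*1000
    return im,Q,s
if __name__=="__main__":
    im,Q,s=tilt(); print(s["tool_pos"],s["force"],s["grip_width"],s["t"])
    for v in range(150,236,4): print(v,*[Q[v,u].round(1).tolist() for u in (215,235,257,280)])
E
python3 tilt.py
```

```text
[0.57967938 0.19702786 0.04802025] [-0.03825299  1.5838518   3.42624598] 0.04906368562090445 10.2833
150 [38.6, -27.8, 46.9] [38.6, -14.9, 47.0] [38.6, -0.7, 47.1] [38.4, 14.2, 48.5]
154 [40.3, -23.8, 14.5] [40.5, -12.7, 13.2] [40.5, -0.6, 13.3] [40.4, 12.0, 14.1]
158 [38.4, -23.6, 12.8] [39.6, -12.1, 4.5] [39.4, -0.6, 5.6] [39.5, 11.5, 5.1]
162 [36.7, -23.3, 9.5] [38.0, -11.9, 1.3] [37.8, -0.6, 2.3] [38.0, 11.2, 1.1]
166 [35.0, -23.0, 6.7] [36.2, -11.8, -0.5] [36.2, -0.6, -0.6] [36.2, 11.2, -0.7]
170 [33.2, -22.8, 4.5] [34.7, -11.6, -3.6] [34.8, -0.6, -4.3] [34.7, 11.0, -3.4]
174 [31.4, -22.6, 2.9] [32.9, -11.6, -5.0] [32.9, -0.6, -4.8] [33.0, 10.9, -5.2]
178 [29.8, -22.3, 0.0] [31.4, -11.4, -7.7] [31.5, -0.6, -7.8] [31.4, 10.8, -7.7]
182 [27.9, -22.3, -0.8] [30.0, -11.3, -10.4] [29.9, -0.6, -9.9] [29.8, 10.7, -9.3]
186 [26.7, -21.8, -4.9] [28.3, -11.2, -11.6] [28.3, -0.6, -11.8] [28.3, 10.6, -11.7]
190 [25.4, -21.5, -7.8] [27.0, -11.0, -14.7] [26.8, -0.6, -13.6] [26.9, 10.4, -14.2]
194 [23.5, -21.4, -8.6] [25.4, -11.0, -16.1] [25.5, -0.5, -16.4] [25.6, 10.3, -16.6]
198 [21.9, -21.3, -10.1] [24.2, -10.8, -18.8] [23.7, -0.5, -16.9] [23.9, 10.3, -17.7]
202 [20.6, -21.0, -13.1] [22.5, -10.8, -19.5] [22.8, -0.5, -20.6] [22.5, 10.2, -19.5]
206 [19.2, -20.8, -15.0] [21.6, -10.6, -23.1] [21.2, -0.5, -21.9] [21.2, 10.1, -21.7]
210 [17.8, -20.6, -16.9] [20.0, -10.5, -24.0] [19.9, -0.5, -23.9] [20.0, 9.9, -24.0]
214 [16.9, -20.2, -20.3] [18.3, -10.5, -24.8] [18.2, -0.5, -24.5] [18.6, 9.8, -25.7]
218 [14.9, -20.3, -20.3] [16.8, -10.5, -26.0] [17.0, -0.5, -26.7] [16.6, 9.9, -25.3]
222 [14.1, -19.9, -23.7] [14.8, -10.5, -25.8] [15.2, -0.5, -26.9] [15.1, 9.9, -26.5]
226 [12.6, -19.7, -25.0] [13.9, -10.3, -28.5] [13.5, -0.5, -27.3] [13.5, 9.8, -27.5]
230 [11.0, -19.7, -25.8] [12.3, -10.3, -29.2] [11.7, -0.5, -27.8] [12.1, 9.7, -28.9]
234 [9.4, -19.6, -26.8] [10.3, -10.4, -29.2] [10.2, -0.5, -28.7] [10.6, 9.7, -29.9]
```

Emit:
arm_command:
  linear:
    - [-4,0,0]
    - [-7,0,0]
    - [-7,0,0]
  turn: [0,0,0]
  jaw: [-1,-1,-1]

```text
t: 10.53
tool_pos: [0.5784, 0.1892, 0.0465]
tool_rot: [0.725, 0.689, 0.0, 0.0]
force: [1.1, 2.5, 1.1]
grip_width: 0.0494
grasp_force: 30.0
```

```bash
cat > tilt.py <<'E'
from h import *
def tilt(sgn=1):
    im,d,P,c=cam("wrist"); s=manip.read_state(); Rt=R.from_quat(s["tool_rot"]).as_matrix()
    Q=(P-s["tool_pos"])@Rt*1000
    q=Q[150:232].reshape(-1,3); q=q[~np.isnan(q[:,0])]
    q=q[(abs(q[:,2])<45)&(q[:,0]>8)&(q[:,0]<60)]
    pl=q[(abs(q[:,1])>20.3)&(abs(q[:,1])<23.5)]; ld=q[(abs(q[:,1])<16)]
    out=[]
    for m in (pl,ld):
        for it in range(12):
            c0=m.mean(0); n=np.linalg.svd(m-c0)[2][2]; n*=np.sign(n[0]); r=(m-c0)@n; m=m[abs(r)<max(.7,1.6*r.std())]
        out.append((c0,n,r.std(),len(m)))
        print("tilt",np.degrees(np.arctan2(-n[2],n[0])).round(2),"n",n.round(3),"off",(c0@n).round(2),"std",r.std().round(2),len(m))
    return im,Q,s,out
if __name__=="__main__":
    im,Q,s,o=tilt(); print(s["tool_pos"],s["force"],s["grip_width"],s["t"])
    for v in range(140,164,2): print(v,*[Q[v,u].round(1).tolist() for u in (215,257,300)])
E
python3 tilt.py
```

```text
tilt 42.58 n [ 0.736  0.004 -0.677] off 27.03 std 0.36 878
tilt 43.39 n [ 0.727  0.005 -0.687] off 32.8 std 0.35 3437
[0.57834386 0.18924262 0.04643624] [-0.00963188  1.44603574  2.90122045] 0.04905681293254392 10.5833
140 [45.1, -27.5, 46.2] [45.2, -0.7, 45.6] [45.2, 26.7, 46.0]
142 [47.3, -23.1, 10.8] [47.3, -0.6, 11.5] [47.2, 22.6, 12.4]
144 [46.5, -22.8, 8.6] [46.3, -0.6, 10.9] [46.3, 22.4, 10.7]
146 [45.5, -22.9, 8.5] [45.6, -0.6, 7.3] [45.4, 22.3, 9.3]
148 [44.3, -23.0, 9.0] [45.0, -0.6, 3.4] [44.4, 22.3, 8.8]
150 [43.5, -22.8, 7.2] [44.2, -0.6, 1.7] [43.5, 22.2, 7.6]
152 [42.5, -22.7, 6.6] [43.6, -0.6, -1.4] [42.6, 22.0, 6.1]
154 [41.6, -22.6, 5.5] [42.5, -0.6, -1.4] [41.7, 21.9, 5.0]
156 [40.9, -22.3, 2.9] [41.8, -0.6, -3.5] [40.8, 21.8, 4.1]
158 [40.0, -22.2, 1.8] [40.9, -0.6, -4.3] [39.8, 21.7, 3.2]
160 [39.0, -22.2, 1.5] [40.1, -0.6, -5.2] [39.1, 21.5, 1.5]
162 [37.9, -22.3, 2.2] [39.3, -0.6, -6.3] [37.9, 21.7, 2.3]
```

Emit:
arm_command:
  linear:
    - [0,0,-30]
    - [0,0,-70]
    - [0,0,-110]
    - [0,0,-150]
    - [0,0,-190]
  turn: [0,0,7,14,21]
  jaw: [-1,-1,-1,-1,-1]

```text
t: 11.0
tool_pos: [0.577, 0.188, 0.2371]
tool_rot: [0.84, 0.542, -0.002, 0.0]
force: [1.9, 0.8, -0.3]
grip_width: 0.049
grasp_force: 30.0
```

```bash
python3 -c "
from h import *
go(.4953,-.2436,.235,-79)"
```

```text
shift [-426.9  103.7    3.3] turn 54.6 yaw -24.4 q7 -0.72 t 11.0
```

Emit:
arm_command:
  linear:
    - [-39,9.5,0]
    - [-78,19,0]
    - [-117,28,0]
    - [-156,37.5,0]
    - [-195,47,0]
  turn: [7,14,21,28,35]
  jaw: [-1,-1,-1,-1,-1]

```text
t: 11.42
tool_pos: [0.5399, -0.0103, 0.2356]
tool_rot: [0.964, 0.264, -0.001, 0.0]
force: [1.0, 0.6, -1.1]
grip_width: 0.049
grasp_force: 30.0
```

Emit:
arm_command:
  linear:
    - [-26,30,0]
    - [-52,60,0]
    - [-78,90,0]
    - [-105,120,0]
    - [-131,150,0]
  turn: [4,8,12,16,19.6]
  jaw: [-1,-1,-1,-1,-1]

```text
t: 11.83
tool_pos: [0.5046, -0.206, 0.2357]
tool_rot: [0.995, 0.098, -0.001, 0.0]
force: [0.7, -0.7, -0.7]
grip_width: 0.0491
grasp_force: 30.0
```

```bash
python3 -c "
from h import *
go(.4953,-.2436,.2,-79)"; python3 tilt.py
```

```text
shift [-16.3  35.1  35.7] turn 0.2 yaw -78.8 q7 -0.88 t 11.83
tilt 38.74 n [ 0.768  0.177 -0.616] off 29.7 std 0.36 331
tilt 37.75 n [ 0.766  0.245 -0.594] off 30.59 std 0.39 1676
[ 0.50171971 -0.21631811  0.23633818] [-1.77161977 -7.90600714  2.22336011] 0.04892374948527042 11.8833
140 [30.9, -63.2, 235.3] [32.0, -13.0, 231.9] [46.6, 20.0, 80.3]
142 [28.6, -63.1, 234.5] [29.7, -12.9, 231.6] [45.2, 20.0, 79.9]
144 [26.3, -63.1, 234.2] [27.3, -12.9, 231.5] [43.8, 19.9, 79.0]
146 [23.6, -63.5, 236.7] [24.8, -12.9, 232.7] [25.8, 38.1, 231.2]
148 [47.7, -34.0, 13.9] [47.8, -11.1, 15.8] [48.3, 12.4, 14.9]
150 [46.6, -34.0, 13.8] [47.0, -11.1, 13.7] [47.2, 12.4, 14.3]
152 [45.7, -33.8, 12.1] [46.4, -11.0, 10.0] [46.3, 12.3, 13.0]
154 [44.9, -33.6, 10.2] [45.8, -11.0, 6.4] [45.4, 12.2, 11.9]
156 [43.8, -33.6, 10.2] [45.3, -10.9, 2.3] [44.3, 12.2, 11.6]
158 [42.7, -33.6, 10.4] [44.4, -10.9, 1.2] [43.5, 12.1, 10.0]
160 [42.1, -33.3, 7.6] [43.6, -10.9, -0.1] [42.5, 12.0, 9.0]
162 [41.0, -33.3, 7.8] [42.6, -10.9, -0.4] [41.8, 11.9, 7.2]
```

Emit:
arm_command:
  linear:
    - [-8,18,10]
    - [-15,34,25]
    - [-15,34,35]
    - [-15,34,35]
    - [-15,34,35]
  turn: [0.2,0.2,0.2,0.2,0.2]
  jaw: [-1,-1,-1,-1,-1]

```text
t: 12.3
tool_pos: [0.4982, -0.2385, 0.2001]
tool_rot: [0.995, 0.098, -0.001, -0.001]
force: [0.3, 0.5, 0.5]
grip_width: 0.0489
grasp_force: 30.0
```

```bash
sed -i 's/im,d,P,c=cam("wrist"); s=manip.read_state(); Rt/s=manip.read_state(); im,d,P,c=cam("wrist"); Rt/' tilt.py; sed -i '/for v in range(140/d' tilt.py; cat >> tilt.py <<'E'
    go(.4953,-.2436,.1903,-79)
    np.savez("last.npz",Q=Q,im=im)
    # row scan: edges in y of plate / lane for several rows
    for v in range(70,232,6):
        q=Q[v]; zz=q[:,2]
        print(v,[(u,*q[u].round(0).astype(int).tolist()) for u in range(190,331,20) if not np.isnan(q[u,0])])
E
python3 tilt.py
```

```text
tilt 38.05 n [ 0.787  0.005 -0.616] off 24.98 std 0.35 881
tilt 38.49 n [ 0.783  0.006 -0.622] off 30.84 std 0.34 3246
[ 0.49815507 -0.23850899  0.20013899] [0.27969298 0.48164082 0.54113879] 0.04891106606834984 12.3
shift [-4.7  4.4 10.6] turn 0.3 yaw -78.7 q7 -0.79 t 12.35
70 [(190, 102, -71, 199), (210, 102, -50, 199), (230, 90, -20, 77), (250, 91, -6, 88), (270, 91, 8, 88), (290, 91, 23, 89), (310, 102, 54, 200), (330, 102, 74, 200)]
76 [(190, 96, -71, 199), (210, 87, -35, 87), (230, 85, -19, 70), (250, 86, -6, 83), (270, 82, 7, 33), (290, 86, 22, 82), (310, 88, 39, 96), (330, 96, 75, 200)]
82 [(190, 90, -72, 201), (210, 82, -35, 84), (230, 81, -19, 65), (250, 82, -6, 77), (270, 79, 7, 32), (290, 82, 22, 77), (310, 83, 38, 90), (330, 90, 75, 200)]
88 [(190, 84, -72, 200), (210, 78, -35, 84), (230, 77, -19, 60), (250, 78, -6, 73), (270, 76, 7, 35), (290, 78, 22, 72), (310, 79, 38, 91), (330, 84, 75, 200)]
94 [(190, 78, -72, 198), (210, 74, -36, 87), (230, 73, -17, 41), (250, 73, -5, 41), (270, 72, 7, 36), (290, 73, 19, 42), (310, 73, 31, 40), (330, 78, 76, 201)]
100 [(190, 72, -72
[... 2889 characters left out ...]
01), (330, -40, 82, 201)]
208 [(190, -47, -78, 200), (210, 19, -23, -18), (230, 20, -13, -24), (250, 21, -4, -25), (270, 21, 5, -24), (290, 20, 14, -23), (310, -47, 59, 200), (330, -47, 82, 199)]
214 [(190, -55, -79, 201), (210, 16, -23, -19), (230, 18, -13, -26), (250, 19, -4, -27), (270, 18, 5, -26), (290, 18, 14, -26), (310, 16, 24, -18), (330, -55, 83, 200)]
220 [(190, -62, -79, 199), (210, 14, -23, -22), (230, 16, -13, -26), (250, 16, -4, -28), (270, 16, 5, -28), (290, 15, 14, -26), (310, 14, 24, -22), (330, -61, 83, 199)]
226 [(190, 11, -32, -21), (210, 13, -22, -26), (230, 13, -13, -28), (250, 14, -4, -28), (270, 13, 5, -28), (290, 14, 14, -29), (310, 12, 24, -25), (330, 11, 34, -21)]
```

```bash
cat > rel.py <<'E'
from h import *
def rel(save=True):
    s=manip.read_state(); im,d,P,c=cam("wrist"); Rt=R.from_quat(s["tool_rot"]).as_matrix()
    Q=(P-s["tool_pos"])@Rt*1000
    def plane(m):
        for it in range(15):
            c0=m.mean(0); n=np.linalg.svd(m-c0)[2][2]; n*=np.sign(n[0]); r=(m-c0)@n; m=m[abs(r)<max(.7,1.6*r.std())]
        return c0,n,len(m)
    # lane frame predicted
    L=np.load("lane.npz"); n=Rt.T@L["n"]; c0=Rt.T@(L["c"]-s["tool_pos"])*1000
    ey=np.array([0,1.,0])
    return s,im,Q,n,c0,plane
if __name__=="__main__":
    s,im,Q,n,c0,plane=rel()
    h=(Q-c0)@n
    print("lane n tool",n.round(4),"t",s["t"],s["tool_pos"])
    ed=np.cross(n,[0,1,0]); ed*=np.sign(ed[2]); u=(Q-c0)@ed
    m=(abs(h)<2.5)&(u>-59.5)&(u<-53.5)&(abs(Q[...,1])<45)
    cc,nn,k=plane(Q[m]); print("apron plane",nn.round(3),"dh",((cc-c0)@n).round(2),k)
    W=[]
    for v in range(80,200):
        for g,lo in ((m,0),):
            x=np.where(g[v])[0]
            if len(x)>20: W.append((v,Q[v,x[0],1],Q[v,x[-1],1],len(x)))
    W=np.array(W); print("apron edges",np.median(W,0).round(2), "mid",np.median((W[:,1]+W[:,2])/2).round(2))
    for yy in(-15,-8,0,8,15):
        g=(abs(h-((cc-c0)@n))<1.5)&(abs(Q[...,1]-yy)<4)&(u>-75)&(u<-40); print("mouth u",yy,np.percentile(u[g],1).round(2))
    C=[];E=[]
    q=Q[148:214]; ok=(q[...,2]<35)&(q[...,2]>-30)&(q[...,0]>5)
    for v in range(0,66,2):
        x=np.where(ok[v])[0]
        if len(x)>60: C.append((v+148,q[v,x[0],1],q[v,x[-1],1],q[v,x[0],0],q[v,x[0],2]))
    C=np.array(C); print("plate edges",np.median(C,0).round(2),"mid",np.median((C[:,1]+C[:,2])/2).round(2),len(C))
    pl=Q[148:216][(Q[148:216][...,2]<35)&(abs(abs(Q[148:216][...,1])-22)<1.7)&(Q[148:216][...,0]>8)]
    pc,pn,k=plane(pl); print("plate tilt",np.degrees(np.arctan2(-pn[2],pn[0])).round(2),"lane tilt",np.degrees(np.arctan2(-n[2],n[0])).round(2))
    t=np.cross(pn,[0,1,0]); t*=np.sign(t[2])
    r=(Q-pc)@pn; g=(abs(r)<1.2)&(abs(abs(Q[...,1])-22)<2.2)&(Q[...,2]<40)
    tl=np.percentile(((Q-pc)@t)[g],99.5); lead=pc+tl*t-4*pn
    print("lead back corner tool",lead.round(2),"rel lane: h",((lead-c0)@n-((cc-c0)@n)).round(2),"u-from-mouth",((lead-c0)@ed+61.2).round(2))
    # back plane h at grasp-ish point (61 mm up)
    g0=lead-61*t; print("61mm up: h",((g0-c0)@n-((cc-c0)@n)).round(2), g0.round(1))
    print("ed tool",ed.round(4))
E
python3 rel.py
```

```text
lane n tool [ 0.7614  0.0037 -0.6483] t 12.35 [ 0.49906693 -0.23831978  0.20089395]
apron plane [ 0.747  0.    -0.664] dh 0.47 506
apron edges [127.5  -23.1   32.09  83.5 ] mid 4.52
mouth u -15 -60.21
mouth u -8 -60.23
mouth u 0 -60.4
mouth u 8 -60.23
mouth u 15 -60.2
plate edges [180.   -25.38  24.16  29.28  -4.03] mid -0.69 33
plate tilt 37.98 lane tilt 40.41
lead back corner tool [39.93 -0.73 16.97] rel lane: h 8.71 u-from-mouth -25.7
61mm up: h 11.3 [  2.4  -0.7 -31.1]
ed tool [ 0.6483 -0.      0.7614]
```

Emit:
arm_command:
  linear:
    - [2,5.2,4]
    - [5,5.2,12]
    - [8,5.2,20]
    - [8,5.2,20]
    - [8,5.2,20]
    - [8,5.2,20]
  turn: [0,0,0,0,0,0]
  jaw: [-1,-1,-1,-1,-1,-1]

```text
$: bad value
```

Emit:
arm_command:
  linear:
    - [2,5.2,4]
    - [5,5.2,12]
    - [8,5.2,20]
    - [8,5.2,20]
    - [8,5.2,20]
  turn: [0,0,0,0,0]
  jaw: [-1,-1,-1,-1,-1]

```text
t: 12.82
tool_pos: [0.5076, -0.2424, 0.1801]
tool_rot: [0.995, 0.099, -0.001, -0.0]
force: [-0.1, -0.0, 0.4]
grip_width: 0.0489
grasp_force: 30.0
```

```bash
python3 rel.py
```

```text
lane n tool [ 0.7609  0.0034 -0.6488] t 12.8167 [ 0.50762103 -0.24241727  0.18010295]
apron plane [ 0.757  0.002 -0.653] dh 0.48 626
apron edges [142.5  -28.93  26.37  92.5 ] mid -1.37
mouth u -15 -60.02
mouth u -8 -60.19
mouth u 0 -59.91
mouth u 8 -60.06
mouth u 15 -60.02
plate edges [180.   -25.38  24.16  29.15  -3.52] mid -0.62 33
plate tilt 38.11 lane tilt 40.45
lead back corner tool [40.   -0.18 16.97] rel lane: h 1.06 u-from-mouth -4.89
61mm up: h 3.55 [  2.3  -0.2 -31. ]
ed tool [ 0.6488 -0.      0.7609]
```

Emit:
arm_command:
  linear:
    - [2,-0.6,2.5]
    - [4.5,-0.6,5.5]
    - [7,-0.6,8.5]
    - [8.8,-0.6,10.9]
    - [8.8,-0.6,10.9]
  turn: [0,0,0,0,0]
  jaw: [-1,-1,-1,-1,-1]

```text
t: 13.28
tool_pos: [0.5167, -0.2403, 0.1695]
tool_rot: [0.995, 0.099, -0.0, -0.0]
force: [-0.6, -0.3, -0.6]
grip_width: 0.0491
grasp_force: 30.0
```

```bash
python3 rel.py; python3 -c "
from h import *
s=manip.read_state();print(s['tool_pos'],s['force'])"
```

```text
lane n tool [ 0.7617  0.0036 -0.6479] t 13.2833 [ 0.51665512 -0.24026051  0.16954096]
apron plane [ 0.783  0.003 -0.622] dh 0.36 51
[ 0.51647318 -0.24049503  0.16979891] [-0.28174446  0.05483325  0.12741349]
  return _methods._mean(a, axis=axis, dtype=dtype,
  ret = ret.dtype.type(ret / rcount)
Traceback (most recent call last):
  File "rel.py", line 25, in <module>
    W=np.array(W); print("apron edges",np.median(W,0).round(2), "mid",np.median((W[:,1]+W[:,2])/2).round(2))
                                                                                 ~^^^^^
IndexError: too many indices for array: array is 1-dimensional, but 2 were indexed
```

Emit:
arm_command:
  linear:
    - [1.3,0,1.5]
    - [2.6,0,3.1]
    - [3.9,0,4.7]
    - [5.2,0,6.3]
    - [6.2,0,7.9]
  turn: [0,0,0,0,0]
  jaw: [-1,-1,-1,-1,-1]

```text
t: 13.75
tool_pos: [0.5227, -0.2395, 0.1621]
tool_rot: [0.995, 0.098, 0.0, -0.0]
force: [0.0, -0.1, -0.3]
grip_width: 0.0494
grasp_force: 30.0
```

Emit:
arm_command:
  linear:
    - [1.6,0,2.3]
    - [3.2,0,4.6]
    - [4.8,0,7]
    - [6.4,0,9.3]
    - [7.9,0,11.6]
  turn: [0,0,0,0,0]
  jaw: [-1,-1,-1,-1,-1]

```text
t: 14.17
tool_pos: [0.5301, -0.2382, 0.1504]
tool_rot: [0.995, 0.098, -0.0, 0.0]
force: [-3.1, -0.9, 2.5]
grip_width: 0.0487
grasp_force: 30.0
```

```bash
cat > st.py <<'E'
from rel import *
s,im,Q,n,c0,plane=rel()
M=c0-60.1*np.cross(n,[0,-1,0]) if False else None
ed=np.cross(n,[0,1,0]); ed*=np.sign(ed[2])
print("t",round(s["t"],2),"pos",s["tool_pos"].round(4),"F",np.round(s["force"],1),"grip",round(s["grip_width"],4))
F=s["force"];L=np.load("lane.npz")["n"]
edw=np.array([.6355,.1238,-.7621]);print("F along lane",(F@edw).round(1),"normal",(F@L).round(1),"lat",(F@[-.191,.9816,0]).round(1))
g=np.array([2.3,0,-31.]); print("grasp back: h",((g-c0)@n-.45).round(2),"u from mouth",((g-c0)@ed+60.1).round(1))
q=Q[150:222].reshape(-1,3);q=q[(abs(abs(q[:,1])-22)<1.7)&(q[:,2]<25)&(q[:,2]>-32)&(q[:,0]>7)&(q[:,0]<40)]
if len(q)>30:
    pc,pn,k=plane(q);print("tilt",np.degrees(np.arctan2(-pn[2],pn[0])).round(2),"lane",np.degrees(np.arctan2(-n[2],n[0])).round(2),k,"front h",((pc-c0)@n-.45).round(2),"at",((pc-c0)@ed+60.1).round(1))
E
python3 st.py
```

```text
t 14.17 pos [ 0.5301 -0.2382  0.1504] F [-3.1 -0.9  2.5] grip 0.0487
F along lane -4.0 normal -0.8 lat -0.2
grasp back: h 1.73 u from mouth -29.6
tilt 38.92 lane 40.38 552 front h 4.91 at -1.8
```

Emit:
arm_command:
  linear:
    - [1.5,0,2.2]
    - [3,0,4.4]
    - [4.5,0,6.5]
    - [6,0,8.6]
    - [7.5,0,10.7]
  turn: [0,0,0,0,0]
  jaw: [-1,-1,-1,-1,-1]

```text
t: 14.63
tool_pos: [0.5377, -0.2365, 0.1398]
tool_rot: [0.995, 0.098, -0.0, -0.0]
force: [-2.6, -0.6, 2.1]
grip_width: 0.0489
grasp_force: 30.0
```

```bash
python3 st.py
```

```text
t 14.63 pos [ 0.5377 -0.2365  0.1398] F [-2.6 -0.6  2.1] grip 0.0489
F along lane -3.3 normal -0.7 lat -0.1
grasp back: h 0.79 u from mouth -16.4
tilt 46.59 lane 40.36 341 front h 5.48 at 10.7
```

Emit:
arm_command:
  linear:
    - [0,0,0]
    - [0,0,0]
    - [0,0,0]
    - [0,0,-12]
    - [0,0,-30]
  turn: [0,0,0,0,0]
  jaw: [0.4,0.4,0.4,0.4,0.4]

```text
t: 15.1
tool_pos: [0.5366, -0.2358, 0.1693]
tool_rot: [0.995, 0.098, -0.002, -0.001]
force: [-0.1, 0.9, -0.2]
grip_width: 0.0642
grasp_force: 0.0
```

Emit:
arm_command:
  linear:
    - [-15,0,-20]
    - [-30,0,-40]
    - [-30,0,-40]
    - [-30,0,-40]
    - [-30,0,-40]
  turn: [0,0,0,0,0]
  jaw: [0.3,-1,-1,-1,-1]

```text
t: 15.52
tool_pos: [0.5089, -0.2418, 0.2103]
tool_rot: [0.995, 0.099, 0.001, -0.0]
force: [0.7, 0.2, -0.8]
grip_width: 0.0376
grasp_force: 0.0
```

Emit:
arm_command:
  linear:
    - [0,0,0]
    - [0,0,0]
    - [0,0,0]
    - [0,0,0]
    - [0,0,0]
  turn: [0,0,0,0,0]
  jaw: [-1,-1,-1,-1,-1]

```text
t: 15.93
tool_pos: [0.5082, -0.2422, 0.2095]
tool_rot: [0.995, 0.098, -0.0, -0.0]
force: [-0.7, 0.7, 0.5]
grip_width: 0.0046
grasp_force: 0.0
```

```bash
cat > tip.py <<'E'
from rel import *
s,im,Q,n,c0,plane=rel()
ed=np.cross(n,[0,1,0]); ed*=np.sign(ed[2])
print(s["t"],s["tool_pos"],s["grip_width"],s["force"])
f=(abs(Q[...,0])<20)&(Q[...,2]<0)&(Q[...,2]>-60)&(abs(Q[...,1])<22)
for v in range(205,290,3):
    x=np.where(f[v])[0]
    if len(x): print(v,len(x),Q[v,x].min(0).round(1),np.median(Q[v,x],0).round(1),Q[v,x].max(0).round(1))
h=(Q-c0)@n-.45; u=(Q-c0)@ed+60.1
g=(abs(Q[...,1])<24)&(h>2)&(h<12)&(u<5)&(u>-60)
print("case pts",g.sum(), "tab end u", np.percentile(u[g],[1,5,50]).round(2) if g.any() else "", "h",np.percentile(h[g],[5,50,95]).round(2) if g.any() else "")
gg=g&(h<5.5);
if gg.any(): print("plate y",np.percentile(Q[gg][:,1],[1,99]).round(1), "h vs u",[(k,np.median(h[gg&(abs(u-k)<2)]).round(2)) for k in(-24,-20,-16,-12)])
E
python3 tip.py
```

```text
15.9333 [ 0.50816543 -0.24224781  0.20951036] 0.004598403847818428 [-0.7030997   0.70682379  0.54305963]
220 6 [ 11.   -6.1 -13.7] [ 11.1  -0.5 -13.2] [ 11.3   5.2 -12.9]
223 24 [  9.1  -7.9 -18.2] [ 10.9  -0.5 -16.9] [ 11.3   7.  -11.8]
226 24 [  9.2  -7.7 -22.1] [ 10.7  -0.5 -20.6] [ 11.2   6.8 -16.7]
229 24 [  8.6  -7.5 -26.9] [ 10.2  -0.5 -23.3] [ 11.5   6.7 -19. ]
232 24 [  6.7  -7.4 -30.2] [ 10.3  -0.5 -27.4] [ 11.4   6.5 -18.2]
235 20 [  5.5  -6.3 -33.5] [  9.6  -0.5 -29.4] [ 11.2   5.4 -18.8]
238 17 [  4.   -5.7 -37.1] [  9.7   1.7 -33.3] [ 11.3   4.9 -19. ]
241 18 [  2.6  -5.6 -40.5] [  9.5  -0.5 -36.1] [ 11.3   4.8 -19.5]
244 18 [  0.9  -5.5 -42.8] [  9.6  -0.5 -39.6] [ 11.    4.7 -19.1]
280 14 [ -1.2  -4.6 -59.9] [  3.7  -0.4 -59. ] [  4.2   3.9 -50.2]
283 14 [ -2.1  -4.6 -59.5] [  2.4  -0.4 -58.8] [  2.7   3.8 -50.9]
286 13 [ -2.9  -4.6 -59.5] [  1.1   1.8 -58.8] [  1.5   3.8 -51.7]
289 13 [ -4.   -4.7 -59.5] [ -0.1   1.8 -58.8] [  0.3   3.9 -52. ]
case pts 3099 tab end u [-23.99 -23.32  -9.7 ] h [ 3.17  4.65 10.17]
plate y [-23.7  23.7] h vs u [(-24, np.float64(3.63)), (-20, np.float64(4.06)), (-16, np.float64(4.02)), (-12, np.float64(4.13))]
```

Emit:
arm_command:
  linear:
    - [4,0,10]
    - [8,0,22]
    - [12,0,33]
    - [14.2,0,40]
    - [14.2,0,40]
  turn: [0,0,0,0,0]
  jaw: [-1,-1,-1,-1,-1]

```text
t: 16.4
tool_pos: [0.5213, -0.2384, 0.1671]
tool_rot: [0.995, 0.099, -0.002, -0.001]
force: [0.3, -0.4, -0.3]
grip_width: 0.0004
grasp_force: 0.0
```

Emit:
arm_command:
  linear:
    - [2.1,0,2.4]
    - [4.2,0,4.9]
    - [6.5,0,7.6]
    - [8.5,0,10]
    - [10.5,0,12.3]
  turn: [0,0,0,0,0]
  jaw: [-1,-1,-1,-1,-1]

```text
t: 16.82
tool_pos: [0.5324, -0.2381, 0.158]
tool_rot: [0.995, 0.098, 0.0, 0.0]
force: [-2.5, -0.6, 2.1]
grip_width: 0.0004
grasp_force: 1.9
```

```bash
python3 - <<'E'
from h import *
s=manip.read_state();p=s["tool_pos"];Rt=R.from_quat(s["tool_rot"]).as_matrix();L=np.load("lane.npz")
C=p+Rt@np.array([.0107,0,-.0128])-L["c"];e=np.array([.6355,.1238,-.7621]);F=s["force"]
print("corner h",(C@L["n"]*1e3-.45).round(2),"u",(C@e*1e3+60.1).round(2),"F lane",(F@e).round(1),"n",(F@L["n"]).round(1))
E
python3 tip.py | tail -2
```

```text
corner h 2.98 u -14.52 F lane -3.3 n -0.6
case pts 3389 tab end u [-26.14 -18.22  -4.18] h [3.35 4.55 8.47]
plate y [-23.6  23.4] h vs u [(-24, np.float64(nan)), (-20, np.float64(5.0)), (-16, np.float64(3.87)), (-12, np.float64(4.09))]
  return _methods._mean(a, axis=axis, dtype=dtype,
  ret = ret.dtype.type(ret / rcount)
```

Emit:
arm_command:
  linear:
    - [2,0,2.5]
    - [4,0,5]
    - [6,0,7.6]
    - [8,0,10.1]
    - [9.9,0,12.6]
  turn: [0,0,0,0,0]
  jaw: [-1,-1,-1,-1,-1]

```text
t: 17.28
tool_pos: [0.5427, -0.2351, 0.1447]
tool_rot: [0.995, 0.099, 0.0, -0.0]
force: [-0.4, 0.1, 0.7]
grip_width: 0.0004
grasp_force: 0.6
```

```bash
cat > cor.py <<'E'
from h import *
im,d,P,c=cam("wrist")
s=manip.read_state();p=s["tool_pos"];Rt=R.from_quat(s["tool_rot"]).as_matrix();L=np.load("lane.npz")
C=p+Rt@np.array([.0107,0,-.0128])-L["c"];e=np.array([.6355,.1238,-.7621]);F=s["force"]
print("corner h",(C@L["n"]*1e3-.45).round(2),"u",(C@e*1e3+60.1).round(2),"F lane",(F@e).round(1),"n",(F@L["n"]).round(1))
D=P-L["c"];h=D@L["n"]*1e3-.45;u=D@e*1e3+60.1;v=D@np.array([-.191,.9816,0])*1e3+1
prof=[(k,np.nanmedian(h[(abs(u-k)<1.5)&(abs(v+y)<4)&(abs(h)<14)]).round(1)) for y in(0,) for k in range(-4,150,6) if ((abs(u-k)<1.5)&(abs(v+y)<4)&(abs(h)<14)).any()]
print("centre profile",[(k,float(x)) for k,x in prof])
E
python3 cor.py
```

```text
corner h 2.18 u 2.68 F lane -2.6 n 1.2
centre profile [(-4, 7.4), (2, 2.3), (8, 0.1), (14, 0.1), (20, 0.4), (44, 0.1), (50, 0.2), (56, 0.2), (62, 0.1), (68, 0.1), (74, 4.1), (80, 4.3), (86, 5.3), (92, 8.4), (98, 10.2), (104, 10.2), (110, 10.2), (116, 10.1), (122, 10.2), (128, 10.1), (140, 7.2), (146, 11.9)]
```

Emit:
arm_command:
  linear:
    - [-6,0,-10]
    - [-9,0,-40]
    - [-9,0,-75]
    - [-5,-36,-75]
    - [5,-73,-75]
  turn: [0,0,0,-7,-14]
  jaw: [-1,-1,0,1,1]

```text
t: 17.75
tool_pos: [0.5329, -0.1669, 0.2236]
tool_rot: [0.976, 0.218, 0.002, 0.002]
force: [1.1, 1.2, -0.3]
grip_width: 0.0161
grasp_force: 0.0
```

```bash
python3 -c "
from h import *
go(.5743,.125,.14,-3.1)"
```

```text
shift [ 161.2 -247.    83. ] turn -61.8 yaw -64.9 q7 -0.73 t 17.75
```

Emit:
arm_command:
  linear:
    - [22,-34,0]
    - [45,-69,0]
    - [67,-103,10]
    - [90,-138,20]
    - [112,-172,30]
  turn: [-7,-14,-21,-28,-35]
  jaw: [1,1,1,1,1]

```text
t: 18.17
tool_pos: [0.5605, 0.0403, 0.1916]
tool_rot: [0.863, 0.504, 0.001, 0.0]
force: [0.1, -0.0, -0.5]
grip_width: 0.0492
grasp_force: 0.0
```

Emit:
arm_command:
  linear:
    - [28,-11,10]
    - [56,-22,20]
    - [80,-32,30]
    - [80,-32,40]
    - [80,-32,50]
  turn: [-7,-14,-21,-26.8,-26.8]
  jaw: [1,1,1,1,1]

```text
t: 18.58
tool_pos: [0.5722, 0.1263, 0.1407]
tool_rot: [0.722, 0.692, 0.001, -0.0]
force: [-0.7, -0.4, -1.2]
grip_width: 0.0822
grasp_force: 0.0
```

Emit:
arm_command:
  linear:
    - [0,0,0]
    - [0,0,0]
    - [0,0,0]
  turn: [0,0,0]
  jaw: [1,1,1]

```text
t: 18.83
tool_pos: [0.5727, 0.1222, 0.1412]
tool_rot: [0.727, 0.687, 0.0, 0.001]
force: [-1.2, 0.1, 0.2]
grip_width: 0.0914
grasp_force: 0.0
```

```bash
python3 - <<'E'
from h import *
go(.5743,.125,.0364,-3.1)
s=manip.read_state();print(s["tool_pos"],s["grip_width"])
im,d,P,c=cam("wrist")
q=P[(P[...,2]>.07)&(P[...,2]<.085)&(P[...,1]>.1)&(P[...,1]<.15)&(P[...,0]<.62)&(P[...,0]>.53)]
if len(q): print(len(q),np.percentile(q,[2,50,98],axis=0).round(4).tolist(),cv2.minAreaRect(q[:,:2].astype(np.float32)))
E
```

```text
shift [  2.9   1.3 104.8] turn -0.1 yaw -3.2 q7 -0.25 t 18.83
[0.5727448  0.12220575 0.14124131] 0.09144595871848517
552 [[0.5507, 0.1224, 0.0707], [0.5747, 0.1258, 0.0772], [0.5988, 0.1281, 0.0787]] ((0.5747227668762207, 0.12525898218154907), (0.004327195230871439, 0.049910809844732285), 86.74333190917969)
```

Positions agree; descend and grip case 2.

Emit:
arm_command:
  linear:
    - [3,1.5,30]
    - [3,1.5,60]
    - [3,1.5,85]
    - [3,1.5,100]
    - [3,1.5,105]
  turn: [0,0,0,0,0]
  jaw: [1,1,1,1,1]

```text
t: 19.3
tool_pos: [0.5723, 0.1257, 0.0334]
tool_rot: [0.726, 0.688, -0.002, -0.001]
force: [0.2, 0.1, -1.0]
grip_width: 0.0919
grasp_force: 0.0
```

Emit:
arm_command:
  linear:
    - [0,0,0]
    - [0,0,0]
    - [0,0,0]
    - [0,0,0]
    - [0,0,0]
  turn: [0,0,0,0,0]
  jaw: [0.4,0.4,0.2,-1,-1]

```text
t: 19.72
tool_pos: [0.5749, 0.1272, 0.0368]
tool_rot: [0.725, 0.689, 0.001, 0.0]
force: [-0.7, 0.3, -1.3]
grip_width: 0.0629
grasp_force: 0.0
```

Emit:
arm_command:
  linear:
    - [0,0,0]
    - [0,0,0]
    - [0,0,0]
    - [0,0,0]
    - [0,0,0]
  turn: [0,0,0,0,0]
  jaw: [-1,-1,-1,-1,-1]

```text
t: 20.13
tool_pos: [0.5743, 0.1271, 0.036]
tool_rot: [0.725, 0.689, 0.0, 0.0]
force: [-0.3, -0.3, 4.4]
grip_width: 0.0494
grasp_force: 30.0
```

Emit:
arm_command:
  linear:
    - [0,0,-10]
    - [0,0,-25]
    - [0,0,-40]
    - [0,0,-55]
    - [0,0,-62]
  turn: [0,0,0,0,0]
  jaw: [-1,-1,-1,-1,-1]

```text
t: 20.55
tool_pos: [0.5748, 0.1271, 0.0996]
tool_rot: [0.725, 0.689, 0.001, 0.0]
force: [-0.2, 0.3, -0.6]
grip_width: 0.0493
grasp_force: 30.0
```

Emit:
arm_command:
  linear:
    - [-18,0,0]
    - [-38,0,0]
    - [-54,0,0]
    - [-54,0,25]
    - [-54,0,51]
  turn: [0,0,0,0,0]
  jaw: [-1,-1,-1,-1,-1]

```text
t: 20.97
tool_pos: [0.5731, 0.0713, 0.0478]
tool_rot: [0.726, 0.688, 0.002, 0.001]
force: [-0.5, 0.3, -0.9]
grip_width: 0.0494
grasp_force: 30.0
```

Emit:
arm_command:
  linear:
    - [0,0,0]
    - [0,0,0]
    - [0,0,0]
  turn: [0,0,0]
  jaw: [-1,-1,-1]

```text
t: 21.22
tool_pos: [0.5715, 0.0733, 0.0472]
tool_rot: [0.725, 0.689, 0.0, 0.0]
force: [0.6, 0.3, -0.1]
grip_width: 0.0494
grasp_force: 30.0
```

```bash
python3 - <<'E'
from h import *
s=manip.read_state(); im,d,P,c=cam("wrist"); Rt=R.from_quat(s["tool_rot"]).as_matrix()
Q=(P-s["tool_pos"])@Rt*1000; print(s["tool_pos"],s["force"],s["grip_width"])
# rack edge
g=(abs(P[...,2]-.034)<.002)&(abs(P[...,0]-.575)<.03)&(P[...,1]<.12); print("rack edge y",np.percentile(P[g][:,1],[0.5,2]) if g.any() else "")
for v in range(140,240,6): print(v,*[Q[v,u].round(1).tolist() for u in (225,257,290)])
E
```

```text
[0.57146245 0.07329374 0.0471848 ] [ 0.57932427  0.29884498 -0.0567319 ] 0.04936882907116898
rack edge y [0.07375304 0.07498889]
140 [45.8, -20.5, 39.2] [45.8, -0.7, 39.1] [45.8, 19.7, 39.4]
146 [44.8, -18.2, 15.2] [44.7, -0.6, 15.8] [44.7, 17.6, 16.3]
152 [41.8, -18.1, 12.9] [41.8, -0.6, 13.1] [41.8, 17.4, 13.0]
158 [38.5, -18.1, 12.8] [38.5, -0.6, 12.7] [38.5, 17.4, 13.0]
164 [35.1, -18.3, 13.2] [35.2, -0.6, 12.9] [35.0, 17.6, 14.1]
170 [31.9, -18.3, 12.5] [31.8, -0.6, 13.2] [31.7, 17.7, 13.5]
176 [28.3, -18.4, 13.4] [28.4, -0.6, 13.1] [28.5, 17.7, 12.7]
182 [24.8, -18.6, 13.9] [25.1, -0.6, 12.5] [25.0, 17.8, 13.3]
188 [21.2, -18.7, 14.6] [21.3, -0.6, 14.0] [21.8, 17.8, 12.2]
194 [18.2, -18.6, 12.7] [18.0, -0.6, 13.4] [18.1, 17.9, 13.2]
200 [14.4, -18.8, 13.7] [14.1, -0.6, 14.9] [14.7, 18.0, 12.8]
206 [10.9, -18.8, 13.5] [11.0, -0.6, 13.4] [11.1, 18.1, 12.8]
212 [-3.3, -22.4, 47.3] [-3.2, -0.7, 47.1] [-3.0, 21.5, 46.4]
218 [1.5, -19.7, 20.3] [1.2, -0.7, 21.2] [1.6, 18.9, 19.8]
224 [1.0, -18.8, 10.9] [0.7, -0.6, 11.8] [1.0, 18.2, 11.2]
230 [0.6, -18.0, 2.3] [0.7, -0.6, 2.1] [0.8, 17.3, 1.8]
236 [0.7, -17.2, -6.8] [0.6, -0.6, -6.4] [0.6, 16.5, -6.5]
```

Emit:
arm_command:
  linear:
    - [6,0,0]
    - [12,0,0]
    - [18,0,0]
    - [24,0,0]
    - [30,0,0]
  turn: [0,0,0,0,0]
  jaw: [-1,-1,-1,-1,-1]

```text
t: 21.68
tool_pos: [0.5734, 0.1002, 0.0471]
tool_rot: [0.725, 0.688, -0.001, 0.002]
force: [0.2, -6.7, -0.5]
grip_width: 0.0497
grasp_force: 30.0
```

Emit:
arm_command:
  linear:
    - [6,0,0]
    - [12,0,0]
    - [18,0,0]
    - [23,0,0]
    - [23,0,0]
  turn: [0,0,0,0,0]
  jaw: [-1,-1,-1,-1,-1]

```text
t: 22.1
tool_pos: [0.5741, 0.1285, 0.047]
tool_rot: [0.724, 0.69, 0.001, -0.0]
force: [-0.4, -0.0, 2.5]
grip_width: 0.0488
grasp_force: 30.0
```

Emit:
arm_command:
  linear:
    - [0,0,-15]
    - [0,0,-40]
    - [0,0,-75]
    - [0,0,-110]
    - [0,0,-145]
  turn: [0,0,0,0,0]
  jaw: [-1,-1,-1,-1,-1]

```text
t: 22.52
tool_pos: [0.5734, 0.1275, 0.1931]
tool_rot: [0.724, 0.689, 0.0, -0.001]
force: [0.2, -0.6, -0.7]
grip_width: 0.0489
grasp_force: 30.0
```

```bash
cat > tb.py <<'E'
from h import *
s=manip.read_state(); im,d,P,c=cam("wrist"); Rt=R.from_quat(s["tool_rot"]).as_matrix()
Q=(P-s["tool_pos"])@Rt*1000; print(s["t"],s["tool_pos"],s["force"],s["grip_width"])
for v in range(210,300,5): print(v,*[Q[v,u].round(1).tolist() for u in (232,257,283)])
# side camera tilt
s=manip.read_state();im,d,P,c=cam("side");Rt=R.from_quat(s["tool_rot"]).as_matrix()
Q=(P-s["tool_pos"])@Rt*1000
g=(abs(Q[...,1])<24)&(abs(Q[...,0])<70)&(Q[...,2]>-10)&(Q[...,2]<35); q=Q[g]; print(len(q)); print(q[::max(1,len(q)//25)].round(1).tolist())
E
python3 tb.py
```

```text
22.5167 [0.57343352 0.12747027 0.19310732] [ 0.2398981  -0.62032406 -0.72563112] 0.048863298557179746
210 [-36.3, -26.6, 159.2] [-36.5, -1.1, 159.7] [-36.6, 25.6, 160.3]
215 [-41.9, -26.7, 159.7] [-41.5, -1.0, 158.5] [-41.7, 25.6, 159.3]
220 [-58.4, -29.5, 192.5] [-58.4, -1.1, 192.5] [-58.9, 28.4, 194.1]
225 [-64.2, -29.5, 191.8] [-65.0, -1.2, 194.2] [-64.7, 28.5, 193.3]
230 [-70.4, -29.7, 192.4] [-70.4, -1.1, 192.4] [-71.1, 28.7, 194.3]
235 [-76.9, -29.9, 193.3] [-77.0, -1.2, 193.7] [-76.2, 28.6, 191.7]
240 [-83.2, -30.0, 193.8] [-83.0, -1.2, 193.4] [-82.6, 28.8, 192.5]
245 [-88.5, -30.0, 191.6] [-88.8, -1.2, 192.5] [-89.3, 29.0, 193.6]
250 [30.9, -6.6, -92.8] [31.3, -0.3, -93.7] [31.2, 6.1, -93.5]
255 [30.4, -6.4, -94.7] [30.6, -0.3, -95.2] [30.6, 6.0, -95.2]
260 [29.2, -6.4, -95.1] [29.8, -0.3, -96.2] [29.3, 6.0, -95.3]
265 [28.5, -6.4, -96.2] [28.3, -0.3, -95.9] [28.5, 5.9, -96.3]
270 [26.9, -6.4, -95.6] [27.2, -0.3, -96.3] [26.9, 6.0, -95.7]
275 [26.0, -6.4, -96.4] [25.8, -0.3, -96.1] [25.4, 6.0, -95.5]
280 [-11.3, -12.0, -30.7] [-11.3, -0.5, -30.8] [-11.6, 11.4, -30.2]
285 [-15
[... 301 characters left out ...]
], [-24.0, 14.9, -4.1], [-23.9, 11.8, -5.0], [-21.3, 7.4, -7.9], [-21.9, 4.8, -8.3], [-29.6, 21.3, 4.7], [-32.5, 20.0, 6.2], [-27.6, 14.2, 1.4], [-26.3, 10.4, -0.6], [-26.1, 7.4, -1.6], [-26.5, 4.6, -2.1], [-22.8, -0.4, -6.0], [-21.9, -3.9, -7.6], [-33.1, 20.5, 10.1], [-33.2, 17.6, 9.2], [-35.1, 15.6, 10.0], [-31.1, 10.3, 5.8], [-29.1, 6.2, 3.3], [-32.0, 4.9, 4.8], [-26.7, -1.1, -0.4], [-23.4, -5.9, -4.0], [-38.9, 21.0, 17.3], [-35.1, 15.8, 13.3], [-38.6, 14.8, 15.3], [-38.7, 11.8, 14.5], [-35.2, 6.8, 10.7], [-30.3, 1.1, 5.9], [-31.8, -1.0, 6.2], [-39.5, 9.4, 17.6], [-35.7, 4.3, 13.6], [-40.9, 4.2, 17.1], [-37.1, -18.5, 14.4], [-38.4, -20.8, 14.7], [-38.5, -23.7, 13.9], [-39.1, -23.2, 17.7]]
```

```bash
cat > tb.py <<'E'
from h import *
def pl(m,lab):
    if len(m)<12: print(lab,"few",len(m)); return
    for it in range(10):
        c0=m.mean(0); n=np.linalg.svd(m-c0)[2][2]; n*=np.sign(-n[0]); r=(m-c0)@n; m=m[abs(r)<max(.9,1.8*r.std())]
    print(lab,"tilt",np.degrees(np.arctan2(-n[2],-n[0])).round(2),"n",n.round(3),"off",(c0@n).round(2),"c",c0.round(1),"std",r.std().round(2),len(m))
def get(cn):
    s=manip.read_state(); im,d,P,c=cam(cn); Rt=R.from_quat(s["tool_rot"]).as_matrix(); return (P-s["tool_pos"])@Rt*1000,s
if __name__=="__main__":
    Q,s=get("wrist"); print(s["t"],s["tool_pos"],np.round(s["force"],1))
    q=Q[292:384].reshape(-1,3); q=q[(abs(q[:,1])<17)&(abs(q[:,2])<40)&(q[:,0]<-10)&(q[:,0]>-60)]; pl(q,"lid(wrist)")
    q=Q[276:384].reshape(-1,3); q=q[(abs(q[:,1])<23.5)&(abs(q[:,1])>20.5)&(abs(q[:,2])<40)&(q[:,0]<-8)&(q[:,0]>-60)]; pl(q,"plate(wrist)")
    if len(q): print(q[q[:,2].argmax()].round(1),q[q[:,0].argmin()].round(1))
    Q,s=get("side"); g=(abs(Q[...,1])<23)&(Q[...,0]>-46)&(Q[...,0]<-18)&(Q[...,2]>-10)&(Q[...,2]<35); pl(Q[g],"back(side)")
E
python3 tb.py
```

```text
22.6167 [0.57840154 0.12849604 0.19861356] [1.2 0.3 0.3]
lid(wrist) tilt 35.09 n [-0.818 -0.002 -0.575] off 31.81 c [-27.1  -0.3 -16.8] std 0.17 389
plate(wrist) tilt 34.51 n [-0.824 -0.002 -0.567] off 25.95 c [-22.9   1.8 -12.5] std 0.07 96
[-42.  -23.3  15.4] [-42.  -23.3  15.4]
back(side) tilt 35.76 n [-0.811 -0.002 -0.584] off 21.94 c [-30.7   6.2   5.1] std 0.43 30
```

Emit:
arm_command:
  linear:
    - [-10,0,25]
    - [-21,0,60]
    - [-22,0,95]
    - [-22,0,130]
    - [-22,0,150]
  turn: [0,0,0,0,0]
  jaw: [-1,-1,-1,-1,-1]

```text
t: 23.13
tool_pos: [0.5684, 0.1035, 0.0361]
tool_rot: [0.725, 0.689, -0.003, -0.002]
force: [-0.4, 0.1, -1.0]
grip_width: 0.0487
grasp_force: 30.0
```

Emit:
arm_command:
  linear:
    - [0,0,0]
    - [0,0,0]
    - [7,0,0]
    - [14,0,0]
    - [20,0,0]
  turn: [0,0,0,0,0]
  jaw: [-1,-1,-1,-1,-1]

```text
t: 23.55
tool_pos: [0.5751, 0.125, 0.0433]
tool_rot: [0.725, 0.689, 0.001, 0.001]
force: [0.3, -3.4, 1.6]
grip_width: 0.0487
grasp_force: 30.0
```

```bash
python3 tb.py
```

```text
23.55 [0.5751455  0.12502214 0.04329707] [ 0.3 -3.4  1.6]
lid(wrist) tilt 43.06 n [-0.731 -0.003 -0.683] off 34.73 c [-27.8  -0.4 -21.1] std 0.33 930
plate(wrist) tilt 41.63 n [-0.747 -0.002 -0.664] off 29.03 c [-25.8  -0.1 -14.7] std 0.13 267
[-47.8 -22.9  10.4] [-47.8 -22.9  10.4]
back(side) tilt 89.13 n [-0.015 -0.009 -1.   ] off -10.18 c [-28.6   8.1  10.5] std 0.96 43
```

Emit:
arm_command:
  linear:
    - [3,0,0]
    - [3,0,0]
    - [3,0,-10]
    - [3,0,-30]
    - [3,0,-60]
  turn: [0,0,0,0,0]
  jaw: [-1,-1,-1,-1,-1]

```text
t: 24.07
tool_pos: [0.5712, 0.1269, 0.1002]
tool_rot: [0.725, 0.689, -0.002, -0.002]
force: [1.0, 0.1, 0.0]
grip_width: 0.049
grasp_force: 30.0
```

```bash
python3 tb.py
```

```text
24.0667 [0.57124446 0.12689279 0.10016066] [1.  0.1 0. ]
lid(wrist) tilt 36.56 n [-0.803 -0.002 -0.596] off 32.34 c [-27.   -0.3 -17.9] std 0.25 520
plate(wrist) tilt 35.69 n [-0.812 -0.003 -0.583] off 26.53 c [-23.3   1.7 -13. ] std 0.07 120
[-42.8 -22.6  14.4] [-42.8 -22.6  14.4]
back(side) tilt 35.81 n [-0.811 -0.005 -0.585] off 22.93 c [-30.4   9.7   2.9] std 0.36 22
```

Emit:
arm_command:
  linear:
    - [0,0,-40]
    - [0,0,-80]
    - [0,0,-110]
    - [0,0,-120]
    - [0,0,-130]
  turn: [0,-5,-12,-19,-26]
  jaw: [-1,-1,-1,-1,-1]

```text
t: 24.58
tool_pos: [0.5747, 0.1276, 0.2343]
tool_rot: [0.549, 0.836, 0.002, 0.001]
force: [-1.1, 0.0, -0.3]
grip_width: 0.049
grasp_force: 30.0
```

```bash
python3 -c "
from h import *
go(.4998,-.2425,.215,101)"
```

```text
shift [-309.8 -215.9   18.4] turn -77.6 yaw 23.4 q7 0.17 t 24.58
```

Emit:
arm_command:
  linear:
    - [-28,-20,0]
    - [-56,-39,0]
    - [-85,-59,0]
    - [-113,-78,0]
    - [-141,-98,0]
  turn: [-7,-14,-21,-28,-35]
  jaw: [-1,-1,-1,-1,-1]

```text
t: 25.0
tool_pos: [0.5382, -0.0421, 0.2317]
tool_rot: [0.272, 0.962, 0.0, -0.0]
force: [-0.4, 1.4, -0.3]
grip_width: 0.0488
grasp_force: 30.0
```

Emit:
arm_command:
  linear:
    - [-12,-32,0]
    - [-24,-64,0]
    - [-36,-97,0]
    - [-47,-129,0]
    - [-59,-161,0]
  turn: [-7,-14,-21,-28,-35]
  jaw: [-1,-1,-1,-1,-1]

```text
t: 25.42
tool_pos: [0.5035, -0.2083, 0.2317]
tool_rot: [-0.023, 1.0, 0.0, 0.0]
force: [0.9, 0.1, -0.2]
grip_width: 0.0492
grasp_force: 30.0
```

Emit:
arm_command:
  linear:
    - [4,-18,5]
    - [8,-30,10]
    - [8,-31,15]
    - [8,-31,15]
    - [8,-31,15]
  turn: [-4,-7.6,-7.6,-7.6,-7.6]
  jaw: [-1,-1,-1,-1,-1]

```text
t: 25.83
tool_pos: [0.4977, -0.2369, 0.2161]
tool_rot: [-0.086, 0.996, 0.001, -0.0]
force: [-0.2, 0.7, 0.2]
grip_width: 0.0488
grasp_force: 30.0
```

```bash
python3 -c "
from h import *
go(.4998,-.2425,.2009,101)"; python3 tb.py; python3 - <<'E'
from rel import *
s,im,Q,n,c0,plane=rel()
L=np.load("lane.npz")
cv2.imwrite("pics/w6.png",cv2.resize(im,(800,600)))
np.savez("w6.npz",Q=Q,im=im)
h=(Q-c0)@n-.45; ed=np.cross(n,[0,1,0]);ed*=np.sign(ed[2]);u=(Q-c0)@ed+60.1
m=(abs(h)<1.5)&(u>0)&(u<7)&(abs(Q[...,1])<40)
W=[(v,Q[v,x[0],1],Q[v,x[-1],1],u[v,x].mean()) for v in range(384) for x in[np.where(m[v])[0]] if len(x)>20]
W=np.array(W);print(len(W),W[:,1:].round(2).tolist() if len(W) else m.sum())
E
```

```text
shift [-1.1 -5.9 15.2] turn -1.1 yaw 99.9 q7 2.16 t 25.83
25.8333 [ 0.49769979 -0.23688028  0.21613203] [-0.2  0.7  0.2]
lid(wrist) tilt 36.44 n [-0.804 -0.004 -0.594] off 32.45 c [-27.6   0.5 -17.3] std 0.23 519
plate(wrist) tilt 35.68 n [-0.812 -0.004 -0.583] off 26.63 c [-23.5  -0.7 -12.9] std 0.07 118
[-42.8 -21.9  14.1] [-42.8 -21.9  14.1]
back(side) tilt 32.38 n [-0.834  0.155 -0.529] off 31.1 c [-34.6  10.8  -1. ] std 1.22 21
0 0
```

View pics/w6.png

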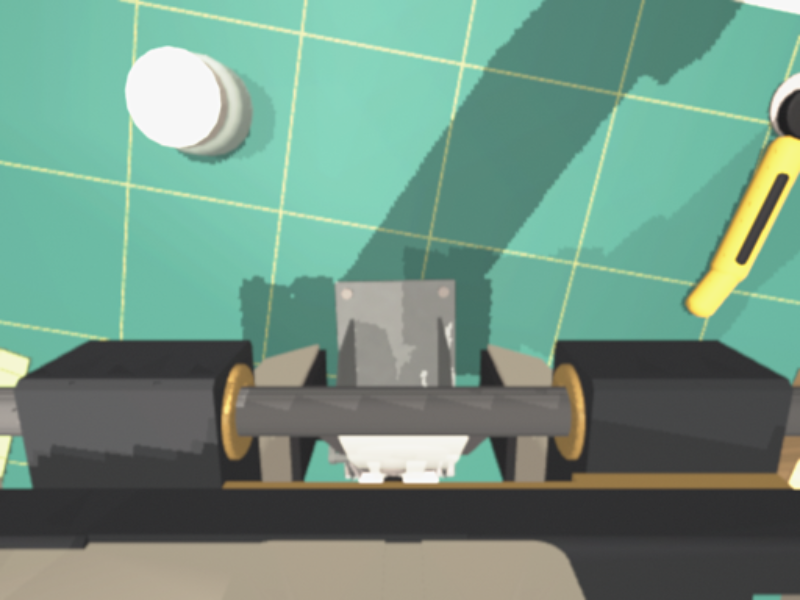

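```bash
cat > pb.py <<'E'
import sys
from h import *
L=np.load("lane.npz");n=L["n"];e=np.array([.6355,.1238,-.7621]);ey=np.array([-.191,.9816,0])
def run(u,h,v,pt):
    s=manip.read_state();Rt=R.from_quat(s["tool_rot"]).as_matrix()
    D=s["tool_pos"]+Rt@(np.array(pt)/1e3)-L["c"]
    cu,ch,cv=D@e*1e3+60.1,D@n*1e3-.45,(s["tool_pos"]-L["c"])@ey*1e3
    sh=Rt.T@((u-cu)*e+(h-ch)*n+(v-cv)*ey); F=s["force"]
    print("t",round(s["t"],2),"now u,h,v",cu.round(2),ch.round(2),cv.round(2),"shift",sh.round(1),"yaw",np.degrees(np.arctan2(Rt[1,1],Rt[0,1])).round(2),"F lane,n,lat",(F@e).round(1),(F@n).round(1),(F@ey).round(1),"grip",s["grip_width"].round(4))
a=[float(x) for x in sys.argv[1:]]
run(a[0],a[1],a[2],[a[3],0,a[4]])
E
python3 pb.py -8 2.5 -0.4 -39.6 16.4
```

```text
Traceback (most recent call last):
  File "pb.py", line 11, in <module>
    run(a[0],a[1],a[2],[a[3],0,a[4]])
    ~~~^^^^^^^^^^^^^^^^^^^^^^^^^^^^^^
  File "pb.py", line 9, in run
    print("t",round(s["t"],2),"now u,h,v",cu.round(2),ch.round(2),cv.round(2),"shift",sh.round(1),"yaw",np.degrees(np.arctan2(Rt[1,1],Rt[0,1])).round(2),"F lane,n,lat",(F@e).round(1),(F@n).round(1),(F@ey).round(1),"grip",s["grip_width"].round(4))
                                                                                                                                                                                                                             ^^^^^^^^^^^^^^^^^^^^^
AttributeError: 'float' object has no attribute 'round'
```

```bash
sed -i 's/s\["grip_width"\].round(4)/round(s["grip_width"],4)/' pb.py; python3 pb.py -8 2.5 -0.4 -39.6 16.4
```

```text
t 25.98 now u,h,v -39.87 18.89 4.95 shift [-8.2 -5.2 34.9] yaw 99.99 F lane,n,lat 0.1 -0.5 0.2 grip 0.0488
```

Emit:
arm_command:
  linear:
    - [-2,-5.2,8]
    - [-5,-5.2,20]
    - [-8.2,-5.2,34]
    - [-8.2,-5.2,34.9]
    - [-8.2,-5.2,34.9]
  turn: [-1.1,-1.1,-1.1,-1.1,-1.1]
  jaw: [-1,-1,-1,-1,-1]

```text
t: 26.4
tool_pos: [0.506, -0.241, 0.1804]
tool_rot: [-0.096, 0.995, 0.001, -0.001]
force: [0.4, 1.5, -0.6]
grip_width: 0.0488
grasp_force: 30.0
```

Emit:
arm_command:
  linear:
    - [0,0,0]
    - [0,0,0]
    - [0,0,0]
  turn: [0,0,0]
  jaw: [-1,-1,-1]

```text
t: 26.65
tool_pos: [0.507, -0.2425, 0.1824]
tool_rot: [-0.096, 0.995, -0.0, 0.001]
force: [0.1, 0.3, 0.0]
grip_width: 0.0487
grasp_force: 30.0
```

```bash
python3 tb.py | head -4;  python3 pb.py 6 1.0 -0.4 -39.6 16.4; python3 - <<'E'
from rel import *
s,im,Q,n,c0,plane=rel()
for v in range(276,312,4):
    x=np.where((abs(Q[v,:,2])<45)&(abs(Q[v,:,1])<30)&(Q[v,:,0]<0)&(Q[v,:,0]>-60))[0]
    if len(x): print(v,x[0],x[-1],Q[v,x[0]].round(1),Q[v,x[-1]].round(1),Q[v,x[len(x)//2]].round(1))
h=(Q-c0)@n-.45; ed=np.cross(n,[0,1,0]);ed*=np.sign(ed[2]);u=(Q-c0)@ed+60.1
for lab,k in(("walls/bridge",(u>8)&(u<25)&(h>3)&(h<35)),):
    if k.any(): print(lab,k.sum(),np.percentile(Q[k][:,1],[.5,50,99.5]).round(1))
E
```

```text
26.65 [ 0.50695275 -0.24246975  0.18235655] [0.1 0.3 0. ]
lid(wrist) tilt 36.3 n [-0.806 -0.003 -0.592] off 32.45 c [-29.3   0.5 -14.9] std 0.26 549
plate(wrist) tilt 36.26 n [-0.806 -0.003 -0.591] off 26.64 c [-24.   -1.3 -12.3] std 0.22 119
[-58.9  23.5  31.4] [-58.9  23.5  31.4]
t 26.75 now u,h,v -8.88 2.07 -2.16 shift [-8.8  1.8 12. ] yaw 100.98 F lane,n,lat -0.4 -0.8 0.8 grip 0.0489
280 198 317 [ -3.9 -24.3 -44.6] [ -3.8  24.8 -44.8] [-11.4   0.5 -30.9]
284 199 316 [ -6.4 -24.1 -43.5] [ -6.7  24.8 -43. ] [-14.6   0.5 -28.9]
288 199 316 [ -7.4 -24.  -44.8] [ -8.2  24.8 -43.6] [-17.4   0.1 -27.7]
292 213 302 [-54.  -29.3  30.8] [-53.2  29.8  29.3] [-19.6   0.1 -27.5]
296 213 302 [-55.3 -29.   28. ] [-55.3  29.6  27.9] [-28.2   0.6 -16.7]
300 212 302 [-57.4 -29.5  26.5] [-57.4  29.5  26.6] [-58.1   0.   27.7]
304 212 303 [-59.  -29.3  24.5] [-58.5  29.8  23.6] [-58.9   0.7  24.3]
walls/bridge 510 [-29.5   2.   32.3]
```

```bash
python3 - <<'E'
from rel import *
s,im,Q,n,c0,plane=rel()
nn=np.array([-.806,0,-.591]); r=Q@nn
for lab,off in(("lid",32.45),("plate",26.64)):
    for v in range(284,300,1):
        x=np.where((abs(r[v]-off)<.9)&(abs(Q[v,:,1])<27)&(abs(Q[v,:,2])<40)&(Q[v,:,0]>-45))[0]
        if len(x)>3: print(lab,v,x[0],x[-1],len(x),Q[v,x[0],1].round(2),Q[v,x[-1],1].round(2),"mid",((Q[v,x[0],1]+Q[v,x[-1],1])/2).round(2))
h=(Q-c0)@n-.45; ed=np.cross(n,[0,1,0]);ed*=np.sign(ed[2]);u=(Q-c0)@ed+60.1
for v in range(290,312,2):
    x=np.where((Q[v,:,0]<-48)&(Q[v,:,0]>-75)&(abs(Q[v,:,1])<34)&(Q[v,:,2]<45))[0]
    if len(x)>20: print("lane",v,x[0],x[-1],Q[v,x[0],1].round(2),Q[v,x[-1],1].round(2),"mid",((Q[v,x[0],1]+Q[v,x[-1],1])/2).round(2),"u,h",u[v,x[2]].round(1),h[v,x[2]].round(1))
s=manip.read_state();print((s["tool_pos"]-np.load("lane.npz")["c"])@[-.191e3,.9816e3,0])
E
```

```text
lid 291 222 293 40 -16.46 17.05 mid 0.3
lid 292 223 293 71 -16.11 17.11 mid 0.5
lid 293 223 292 70 -16.1 16.73 mid 0.32
lid 294 224 292 69 -15.78 16.71 mid 0.46
lid 295 225 291 67 -15.88 16.83 mid 0.48
lid 296 226 290 65 -15.96 16.92 mid 0.48
lid 297 227 289 63 -15.95 16.89 mid 0.47
lid 298 228 288 61 -15.9 16.98 mid 0.54
lid 299 230 286 57 -15.43 16.46 mid 0.51
plate 284 210 306 19 -24.55 25.44 mid 0.45
plate 285 212 304 16 -24.02 25.07 mid 0.53
plate 286 213 303 15 -24.04 24.97 mid 0.46
plate 287 214 302 13 -24.11 25.09 mid 0.49
plate 288 215 301 13 -24.15 25.22 mid 0.54
plate 289 216 300 11 -24.26 25.43 mid 0.59
plate 290 217 299 10 -24.28 25.49 mid 0.6
lane 296 212 306 -29.46 32.36 mid 1.45 u,h 10.6 6.3
lane 298 212 306 -29.59 32.04 mid 1.22 u,h 10.4 7.6
lane 300 212 306 -29.52 32.26 mid 1.37 u,h 10.0 9.0
lane 302 212 306 -29.36 32.04 mid 1.34 u,h 9.0 10.4
lane 304 212 306 -29.21 31.8 mid 1.3 u,h 11.8 11.2
lane 306 212 306 -29.3 31.92 mid 1.31 u,h 10.0 12.7
-2.0713494191726545
```

Emit:
arm_command:
  linear:
    - [-2,0.6,3]
    - [-4.5,0.6,6]
    - [-7,0.6,9.5]
    - [-9,0.6,12]
    - [-10.1,0.6,13.5]
  turn: [0,0,0,0,0]
  jaw: [-1,-1,-1,-1,-1]

```text
t: 27.27
tool_pos: [0.5165, -0.2394, 0.1673]
tool_rot: [-0.096, 0.995, 0.0, -0.0]
force: [1.2, 0.2, -0.6]
grip_width: 0.049
grasp_force: 30.0
```

Emit:
arm_command:
  linear:
    - [0,0,0]
    - [0,0,0]
  turn: [0,0]
  jaw: [-1,-1]

```text
t: 27.43
tool_pos: [0.5163, -0.2397, 0.1678]
tool_rot: [-0.096, 0.995, 0.0, -0.0]
force: [0.4, 0.9, 0.0]
grip_width: 0.0491
grasp_force: 30.0
```

```bash
python3 pb.py 18 0.8 -1.3 -39.6 16.4
```

```text
t 27.43 now u,h,v 8.5 0.13 -1.25 shift [-6.7 -0.1  6.8] yaw 100.99 F lane,n,lat 0.3 0.4 0.8 grip 0.0491
```

Emit:
arm_command:
  linear:
    - [-1.3,0,1.4]
    - [-2.6,0,2.8]
    - [-3.9,0,4.2]
    - [-5.2,0,5.6]
    - [-6.4,0,7]
  turn: [0,0,0,0,0]
  jaw: [-1,-1,-1,-1,-1]

```text
t: 27.85
tool_pos: [0.5228, -0.2385, 0.161]
tool_rot: [-0.096, 0.995, 0.0, -0.0]
force: [-0.5, 0.4, 0.1]
grip_width: 0.0489
grasp_force: 30.0
```

```bash
python3 pb.py 32 -1.5 -1.3 -39.6 16.4; python3 tb.py | sed -n 2,3p
```

```text
t 27.85 now u,h,v 17.96 0.75 -1.29 shift [-7.4 -0.  12.2] yaw 100.99 F lane,n,lat -0.4 -0.3 0.5 grip 0.0489
lid(wrist) tilt 40.67 n [-0.758 -0.006 -0.652] off 32.62 c [-31.4   0.5 -13.5] std 0.4 445
plate(wrist) tilt 39.52 n [-0.771  0.    -0.636] off 26.77 c [-35.9   0.    1.4] std 0.38 150
```

Emit:
arm_command:
  linear:
    - [-1.5,0,2.4]
    - [-3,0,4.8]
    - [-4.4,0,7.3]
    - [-5.9,0,9.7]
    - [-7.4,0,12.2]
  turn: [0,0,0,0,0]
  jaw: [-1,-1,-1,-1,-1]

```text
t: 28.37
tool_pos: [0.5296, -0.2373, 0.1486]
tool_rot: [-0.096, 0.995, 0.0, -0.0]
force: [-3.9, -0.8, 3.8]
grip_width: 0.0486
grasp_force: 30.0
```

```bash
python3 pb.py 44.5 -2.9 -1.3 -39.6 16.4; python3 tb.py | sed -n 2,3p
```

```text
t 28.37 now u,h,v 31.87 -2.02 -1.46 shift [-7.5  0.2 10.2] yaw 100.98 F lane,n,lat -5.5 -0.6 -0.0 grip 0.0486
lid(wrist) tilt 38.88 n [-0.779 -0.003 -0.628] off 33.08 c [-26.    0.3 -20.4] std 0.32 607
plate(wrist) tilt 41.6 n [-0.748  0.002 -0.664] off 27.98 c [-32.9  -0.7  -5.1] std 0.41 221
```

Emit:
arm_command:
  linear:
    - [-1.5,0,2]
    - [-3,0,4.1]
    - [-4.5,0,6.1]
    - [-6,0,8.2]
    - [-7.5,0,10.2]
  turn: [0,0,0,0,0]
  jaw: [-1,-1,-1,-1,-1]

```text
t: 28.88
tool_pos: [0.537, -0.2357, 0.1383]
tool_rot: [-0.096, 0.995, 0.0, -0.0]
force: [-4.8, -0.7, 2.3]
grip_width: 0.0489
grasp_force: 30.0
```

```bash
python3 pb.py 44.5 -2.9 -1.3 -39.6 16.4; python3 tb.py | sed -n 2,3p
```

```text
t 28.88 now u,h,v 44.66 -2.86 -1.3 shift [ 0.1 -0.  -0.1] yaw 100.98 F lane,n,lat -4.9 -2.2 0.2 grip 0.0489
lid(wrist) tilt 39.55 n [-0.771 -0.004 -0.637] off 33.34 c [-26.    0.1 -20.9] std 0.35 666
plate(wrist) tilt 42.56 n [-0.737  0.001 -0.676] off 28.62 c [-28.3   0.1 -11.5] std 0.45 229
```

Emit:
arm_command:
  linear:
    - [0,0,0]
    - [0,0,0]
    - [0,0,0]
    - [0,0,-12]
    - [0,0,-30]
  turn: [0,0,0,0,0]
  jaw: [0.4,0.4,0.4,0.4,0.4]

```text
t: 29.4
tool_pos: [0.5363, -0.235, 0.1681]
tool_rot: [-0.096, 0.995, 0.001, -0.001]
force: [1.1, 0.3, 0.4]
grip_width: 0.0643
grasp_force: 0.0
```

Emit:
arm_command:
  linear:
    - [15,0,-20]
    - [30,0,-40]
    - [30,0,-40]
    - [30,0,-40]
    - [30,0,-40]
  turn: [0,0,0,0,0]
  jaw: [0.3,-1,-1,-1,-1]

```text
t: 29.82
tool_pos: [0.5084, -0.2411, 0.2091]
tool_rot: [-0.096, 0.995, -0.0, 0.001]
force: [0.2, 0.7, 0.0]
grip_width: 0.0375
grasp_force: 0.0
```

Emit:
arm_command:
  linear:
    - [0,0,0]
    - [0,0,0]
    - [0,0,0]
    - [0,0,0]
    - [0,0,0]
  turn: [0,0,0,0,0]
  jaw: [-1,-1,-1,-1,-1]

```text
t: 30.23
tool_pos: [0.5078, -0.2412, 0.2082]
tool_rot: [-0.096, 0.995, 0.0, -0.0]
force: [0.2, -0.6, -0.5]
grip_width: 0.0046
grasp_force: 0.0
```

```bash
python3 pb.py -31 2.4 -0.8 -9 -12.8; python3 - <<'E'
from h import *
L=np.load("lane.npz");e=np.array([.6355,.1238,-.7621]);ey=np.array([-.191,.9816,0])
for cn in("wrist","top"):
    im,d,P,c=cam(cn);D=P-L["c"];h=D@L["n"]*1e3-.45;u=D@e*1e3+60.1;v=D@ey*1e3+1
    g=(abs(v)<24)&(h>1.5)&(h<12)&(u<-2)&(u>-60)
    print(cn,g.sum(),[(k,np.median(h[g&(abs(u-k)<2)]).round(1)) for k in range(-32,-2,4) if (g&(abs(u-k)<2)).any()], np.percentile(v[g],[2,98]).round(1) if g.any() else "")
E
```

```text
t 30.23 now u,h,v -69.9 15.28 -1.12 shift [-15.4   0.3  38. ] yaw 101.0 F lane,n,lat 0.4 -0.2 -0.6 grip 0.0046
wrist 0 [] 
top 6 [(-20, np.float64(1.9)), (-4, np.float64(7.5))] [ 5.5 21. ]
```

Emit:
arm_command:
  linear:
    - [-4,0.3,10]
    - [-9,0.3,22]
    - [-13,0.3,32]
    - [-15.4,0.3,38]
    - [-15.4,0.3,38]
  turn: [0,0,0,0,0]
  jaw: [-1,-1,-1,-1,-1]

```text
t: 30.75
tool_pos: [0.5222, -0.237, 0.168]
tool_rot: [-0.096, 0.995, 0.001, -0.002]
force: [0.2, 0.8, 0.1]
grip_width: 0.0002
grasp_force: 0.0
```

Emit:
arm_command:
  linear:
    - [-2.1,0,2.4]
    - [-4.2,0,4.9]
    - [-6.5,0,7.6]
    - [-8.5,0,10]
    - [-10.5,0,12.3]
  turn: [0,0,0,0,0]
  jaw: [-1,-1,-1,-1,-1]

```text
t: 31.17
tool_pos: [0.5333, -0.2367, 0.1589]
tool_rot: [-0.096, 0.995, -0.0, 0.0]
force: [-1.6, -0.0, 3.7]
grip_width: 0.0005
grasp_force: 1.9
```

```bash
python3 pb.py -1 2.4 -0.8 -9 -12.8
```

```text
t 31.17 now u,h,v -15.54 3.15 -1.55 shift [-8.8  0.8 11.6] yaw 100.97 F lane,n,lat -3.9 1.2 0.3 grip 0.0005
```

Emit:
arm_command:
  linear:
    - [-1.8,0.4,2.3]
    - [-3.5,0.4,4.6]
    - [-5.3,0.4,6.9]
    - [-7,0.4,9.3]
    - [-8.8,0.4,11.6]
  turn: [0,0,0,0,0]
  jaw: [-1,-1,-1,-1,-1]

```text
t: 31.58
tool_pos: [0.5419, -0.2337, 0.1462]
tool_rot: [-0.096, 0.995, 0.0, -0.0]
force: [-0.2, 0.3, -0.2]
grip_width: 0.0004
grasp_force: 0.0
```

```bash
python3 pb.py 2 2.2 -0.8 -9 -12.8
```

```text
t 31.58 now u,h,v -0.05 1.77 -0.22 shift [-1.7 -0.6  1.3] yaw 101.01 F lane,n,lat 0.0 -0.2 0.4 grip 0.0004
```

Emit:
arm_command:
  linear:
    - [-0.7,-0.3,0.7]
    - [-1.5,-0.3,1.4]
    - [-2.2,-0.3,2.0]
    - [-2.2,-0.3,2.0]
  turn: [0,0,0,0]
  jaw: [-1,-1,-1,-1]

```text
t: 31.92
tool_pos: [0.5434, -0.2342, 0.145]
tool_rot: [-0.096, 0.995, 0.0, -0.001]
force: [-3.0, -0.9, 5.0]
grip_width: 0.0
grasp_force: 2.3
```

```bash
python3 pb.py 3 2.2 -0.8 -9 -12.8
```

```text
t 31.92 now u,h,v 1.74 2.1 -1.0 shift [-0.9  0.2  0.9] yaw 100.97 F lane,n,lat -5.8 0.9 -0.3 grip 0.0
```

Emit:
arm_command:
  linear:
    - [6,0,-8]
    - [9,0,-35]
    - [9,0,-70]
    - [9,0,-105]
    - [-10,5,-108]
  turn: [0,0,0,0,0]
  jaw: [-1,-1,-1,-1,-1]

```text
t: 32.33
tool_pos: [0.5534, -0.2322, 0.261]
tool_rot: [-0.093, 0.996, -0.003, 0.004]
force: [1.3, -1.1, 0.4]
grip_width: 0.0006
grasp_force: 0.0
```

Emit:
arm_command:
  linear:
    - [-20,10,0]
    - [-40,20,0]
    - [-45,20,0]
    - [-45,20,0]
    - [-45,20,0]
  turn: [0,0,0,0,0]
  jaw: [-1,-1,-1,-1,-1]

```text
t: 32.75
tool_pos: [0.5925, -0.1997, 0.2527]
tool_rot: [-0.096, 0.995, -0.0, -0.0]
force: [0.3, -0.7, -0.3]
grip_width: 0.0002
grasp_force: 0.0
```

```bash
python3 - <<'E'
from h import *
L=np.load("lane.npz");e=np.array([.6355,.1238,-.7621]);ey=np.array([-.191,.9816,0])
cam("wrist");im,d,P,c=cam("wrist");D=P-L["c"];h=D@L["n"]*1e3-.45;u=D@e*1e3+60.1;v=D@ey*1e3+1
for y in(0,-12,12): print(y,[(k,float(np.median(h[(abs(u-k)<1)&(abs(v-y)<4)&(abs(h)<14)]).round(1))) for k in range(-3,150,4) if ((abs(u-k)<1)&(abs(v-y)<4)&(abs(h)<14)).any()])
print([(k/2,float(np.median(h[(abs(u-k/2)<.35)&(abs(v)<20)&(abs(h)<14)]).round(1))) for k in range(-2,10)  if ((abs(u-k/2)<.35)&(abs(v)<20)&(abs(h)<14)).any()])
b=P[(abs(P[...,2]-.0045)<.003)&(abs(P[...,0]-.595)<.1)&(abs(P[...,1]+.223)<.065)]
b=P[(P[...,2]>.004)&(P[...,2]<.02)&(abs(P[...,0]-.595)<.1)&(abs(P[...,1]+.223)<.07)]
print("base",cv2.minAreaRect(b[:,:2].astype(np.float32)))
print(manip.read_state()["t"],manip.read_state()["tool_pos"],manip.read_state()["force"])
E
```

```text
0 [(1, 0.6), (5, 4.0), (9, 4.1), (13, 3.8), (17, 5.2), (41, 10.2), (45, 9.5), (49, 9.4), (53, 9.5), (57, 9.5), (69, 4.0), (73, 3.7), (77, 3.6), (81, 3.5), (85, 4.4), (89, 6.7), (93, 8.9), (97, 9.7), (101, 9.4), (105, 9.7), (109, 9.4), (113, 9.5), (117, 9.8), (121, 9.6), (125, 9.5), (141, 7.6), (145, 11.3)]
-12 [(1, 0.2), (5, 3.6), (9, 3.4), (13, 3.6), (17, 5.2), (29, 9.8), (33, 9.7), (37, 9.8), (41, 9.7), (45, 9.4), (49, 9.7), (53, 9.7), (57, 9.5), (69, 4.2), (73, 3.4), (77, 3.4), (81, 3.4), (85, 4.4), (89, 6.6), (93, 8.8), (97, 9.9), (101, 9.3), (105, 9.4), (109, 10.2), (113, 9.4), (117, 9.6), (121, 9.6), (125, 9.8), (129, 9.5), (141, 9.0), (145, 11.3)]
12 [(1, 0.5), (5, 3.6), (9, 3.8), (13, 3.6), (17, 5.4), (29, 9.7), (33, 9.6), (37, 9.5), (41, 9.4), (45, 9.9), (49, 9.7), (53, 9.6), (57, 9.4), (69, 3.9), (73, 3.6), (77, 3.4), (81, 3.5), (85, 4.5), (89, 6.4), (93, 8.6), (97, 9.8), (101, 9.4), (105, 9.6), (109, 9.4), (113, 9.7), (117, 9.7), (121, 9.4), (125, 9.2), (141, 8.0), (145, 11.4)]
[(-1.0, -1.6), (-0.5, -1.0), (0.0, -1.1), (0.5, -1.1), (1.0, 0.6), (1.5, 1.4), (2.0, 2.0), (2.5, 3.4), (3.0, 3.4), (3.5, 3.7), (4.0, 3.4), (4.5, 3.8)]
base ((0.5954274535179138, -0.22314926981925964), (0.16356942057609558, 0.0883275493979454), 11.598445892333984)
32.85 [ 0.59195446 -0.20048964  0.25272747] [-0.72499958  0.0150001   0.8152084 ]
```

```bash
python3 -c "
from rig import manip
print(manip.sign_off())"
```

```text
the job is handed in; nothing more can be done
None
```

Both blade cases are in the dispenser lane, lid up and tab up the lane, pushed end to end down to the stop with the last one flush with the mouth. The stand moved less than 0.2 mm, and I handed the job in at about 33 s.

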